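Reload the gang clamping fixture with plain blocks

TASK

The blocks in the clamping fixture have their inserts: throw the clamp lever back into the white notch to open the jaw and move every finished block to the blue bin. Then load all the plain blocks from the red tray side by side in a row, lengthwise toward the jaw, starting from the corner of the two fences: each pushed square and flush against the back fence, the first flush against the side fence and each next one flush against its neighbour. When all are seated, throw the lever into the green notch to clamp them, and leave the screwdriver, the multimeter and the box of inserts where they lie.

Things in the scene. Friction and masses are not known exactly. Their poses are not given: they have to be found in the camera images.
- fixture: clamping fixture, fixed: bright aluminium base plate 200 (x) x 290 (y) x 15 mm thick, origin at the centre of its underside; x points to the back fence (away from the robot), y to the side fence, z up. Both dark fences are 12 mm high, so fingers holding the upper half of a block clear them. The lever stands on the side away from the side fence
- corner (a point): inner corner where the faces of the two fences meet, on the plate's top (15 mm above the bench); axes as the fixture's. The fence faces are its planes x = 0 and y = 0, the row lies at negative x and y: a seated block has its length along x, its centre at x = -28 mm and at y = -18, -54, -90 or -126 mm as first to fourth (four fit)
- jaw_face (a point): middle of the face of the steel jaw's black rubber pad, which runs parallel to the back fence, 148 mm long (along fixture y) and 12 mm high. The lever moves it along fixture x. Behind the jaw, from 120 mm off the back fence's face, is a grey housing 35 mm high
- clamp_lever (a joint): clamp lever, a hinge about the fixture's y axis, rad: 0 = upright, positive = tipped along fixture +x, stops at -0.65 and 0.65. A spring detent draws it into the nearest of three notches, white -0.55, green 0, yellow 0.55; up to 0.8 N m moves it on. It drives the jaw 30 mm per rad: about 14 mm clear of seated blocks at white, pressing seated blocks with about 5 N at green
- white_notch (a point): white tab on the notched quadrant beside the lever: jaw open (lever tipped toward the robot)
- green_notch (a point): green tab on the quadrant, lever upright: clamps these 56 mm blocks
- yellow_notch (a point): yellow tab on the quadrant, lever tipped away from the robot: for 40 mm blocks, not used today
- lever_knob (a point): centre of the black ball knob (diameter 28 mm) on the lever's end, 135 mm from the pivot; about 150 to 170 mm above the bench. Free all round and above
- lever_pivot (a point): the lever's hinge axis, in the plane of the lever; it runs along the fixture's y
- bin: blue open stacking bin for the finished blocks, fixed, 230 (x) x 180 (y) x 55 mm high, walls and floor 4 mm; origin at the centre of its underside. It stands to the left or the right of the fixture
- tray: red shallow tray with the plain blocks, fixed, 240 (x) x 210 (y) x 12 mm high, floor 4 mm; origin at the centre of its underside. It stands on the other side of the fixture from the bin
- plain1: plain aluminium block 56 mm long (its x) x 36 mm wide (its y) x 28 mm high, 0.15 kg; origin at the centre of its underside, z up; two small dark holes in its top; starts flat in the red tray, if present (three or four are)
- plain2: plain aluminium block 56 mm long (its x) x 36 mm wide (its y) x 28 mm high, 0.15 kg; origin at the centre of its underside, z up; two small dark holes in its top; starts flat in the red tray, if present (three or four are)
- plain3: plain aluminium block 56 mm long (its x) x 36 mm wide (its y) x 28 mm high, 0.15 kg; origin at the centre of its underside, z up; two small dark holes in its top; starts flat in the red tray, if present (three or four are)
- plain4: plain aluminium block 56 mm long (its x) x 36 mm wide (its y) x 28 mm high, 0.15 kg; origin at the centre of its underside, z up; two small dark holes in its top; starts flat in the red tray, if present (three or four are)
- done1: finished aluminium block 56 mm long (its x) x 36 mm wide (its y) x 28 mm high, 0.15 kg; origin at the centre of its underside, z up; two brass inserts and a blue mark on its top; starts clamped in the fixture with its length along fixture x, if present (two or three are)
- done2: finished aluminium block 56 mm long (its x) x 36 mm wide (its y) x 28 mm high, 0.15 kg; origin at the centre of its underside, z up; two brass inserts and a blue mark on its top; starts clamped in the fixture with its length along fixture x, if present (two or three are)
- done3: finished aluminium block 56 mm long (its x) x 36 mm wide (its y) x 28 mm high, 0.15 kg; origin at the centre of its underside, z up; two brass inserts and a blue mark on its top; starts clamped in the fixture with its length along fixture x, if present (two or three are)
- driver: hand screwdriver with an orange handle, 200 mm, lying beyond the fixture; leave alone
- meter: yellow multimeter 150 x 75 x 34 mm lying beyond the fixture; leave alone
- inserts: small red box 100 x 80 x 40 mm of brass inserts beyond the fixture; leave alone

How it is judged:
By the outcome, as a careful person would: the job done as asked, in the order asked, and still so for the second after the job is handed in, with the robot touching nothing.
Of plain1, plain2, plain3, plain4 only 3 to 4 are there at a start; the rules pass over those that are not, and their reading is None.
Of done1, done2, done3 only 2 to 3 are there at a start; the rules pass over those that are not, and their reading is None.
At some moment in a run one of plain1, plain2, plain3, plain4, done1, done2, done3 may be knocked a few centimetres aside while the robot is not near it.
It also fails if it takes over 210 s, if anything falls off the work surface, if the arm or the gripper's body presses on something with over 40 N, if the wrist force passes 120 N, or if a joint passes its speed limit or range.

ROBOT

A 7-joint arm with a two-finger parallel gripper is mounted at the origin on the work surface. World frame = base frame: x ahead of the robot, y to its left, z up, the work surface at z = 0. Lengths are in mm, angles in rad, forces in N, time in s.
With the tool pointing down it reaches from about 400 to 925 mm from the base axis. Payload 5.6 kg.
Tool frame: the origin (TCP) lies at the very end of the fingers, on their centre line; the grasp point (between the pads) lies behind it (env.grip_point_offset is the z of the grasp point in the tool frame, in mm); z points along the fingers, y is the line along which they close (so a half turn about z gives the same grasp; the last joint's range is limited). The gripper opens to 85 mm and grips with 20 to 120 N. Pads are 22 mm wide; open, the fingers measure 114 mm over their backs; the gripper's body (76 mm by 85 mm) begins 54 mm behind the grasp point. The pads swing forward as they close: fully open they stand 13 mm farther back than shut.
Start: joints at [-0.043, 0.468, -0.012, 1.603, 0.006, 1.071, -0.056], TCP at [650.006, -0.043, 231.29] pointing down, gripper open.
Joint ranges: [-2.53, 2.53], [-0.31, 2.02], [-1.57, 1.55], [0.28, 2.44], [-1.29, 4.43], [0.15, 1.84], [-2.92, 2.92]. Speed limits (rad/s): [2.57, 2.57, 3.14, 3.14, 3.14, 3.14, 3.14].

INTERFACE

Orientations are given as a 3x3 rotation matrix whose columns are the frame's x, y, z axes.
In Python, from plant import env gives the robot as it stands.
- The arm moves only by the shell command python3 drive.py 'ROWS' [OPENING]. ROWS is a JSON list of rows, 1 to 8 of them, each of 6 numbers: dx, dy, dz in m, then a rotation vector rx, ry, rz in units of 0.25 rad; each row is the pose to reach, as a shift and turn from the pose commanded when the command began, along the tool's axes at that moment; what a row does not reach only later rows make up. A row lasts 1/12 s, in which the tool goes at most 41.7 mm and 0.125 rad, less where a joint would pass 70% of its speed; a pose out of reach is approached as far as the arm can. OPENING is the opening from 0.0 (shut) to 1.0 (fully open), set as the command begins (- or left out keeps the last). The fingers move at their own pace and stop on an object; the grip force is fixed at half the most. Time passes only in rows, so rows that do not move let the fingers close. It prints the time, the measured TCP pose, the force, the opening and the grip force at its end. Input that does not fit is refused with a message, and nothing moves.
- env.observe(): the state, without advancing time (a new reading comes with each control period).
- env.capture(name): name is "scene" or "side" or "wrist"; returns a dict with "img" (480x640x3 uint8, red, green, blue), "fx", "fy", "cx", "cy" (pixels), "dist_coeffs" ([k1, k2, p1, p2, k3] as OpenCV has them; the pictures are not rectified), "world_from_camera" (4x4, takes a point from camera to world coordinates); the wrist camera has in their place "mount" (4x4, takes a point from camera to tool coordinates, whose origin is the TCP and whose axes are the flange's). Camera axes: x right, y up, looking along -z (the intrinsics and any distortion apply to the point x, -y, -z); pixel columns grow to the right and rows downward; lengths in mm; the calibration is good to about 2 mm. A picture is of the moment at which its call begins: read the wrist's pose just before it. There is no depth.
- env.sign_off(): hands the job in; it is judged then, once.
The state is a dict: "clock": time; "joint_positions": joint angles; "qd": joint speeds; "effort": joint torques, N m; "position": TCP position; "ee_rot": TCP orientation; "contact_force": force on the tool from outside, world axes, zero at the start; "ft_torque": the same for the moment, N m; "gripper_width": opening from 0.0 (shut) to 1.0 (fully open); "finger_force": force on a finger pad.
Only numpy, scipy, OpenCV 4.12 (cv2) and the standard library are available. Lean on these libraries where they do the work, as an engineer would, in place of code of your own. Each camera call takes 0.05 s, during which the arm holds its last target. There are 200 camera calls.

## Working session

There is one attempt and no reset: what is moved stays moved. The work goes in short steps, Python scripts to look and compute and a shell command to move; the robot and the scene stay as the last step left them, time stands still between calls to the robot, and variables do not carry over. Pictures are saved under pics/ and viewed, at most 14 in all, crops included, and the job is handed in when it is done.

```bash
ls; mkdir -p pics
python3 - <<'E'
from plant import env
import cv2
s=env.observe();print({k:(v.tolist() if hasattr(v,'tolist') else v) for k,v in s.items()},env.grip_point_offset)
for n in("scene","side","wrist"):
    c=env.capture(n);cv2.imwrite(f"pics/{n}0.png",c["img"][:,:,::-1])
    print(n,c["fx"],c["fy"],c["cx"],c["cy"],c["dist_coeffs"],c.get("world_from_camera",c.get("mount")))
E
```

```text
drive.py
pics
plant.py
{'clock': 0.0, 'joint_positions': [-0.04302503104000224, 0.4683983556921313, -0.01164803499776686, 1.6036369051326076, 0.005999306193474839, 1.0714076958983503, -0.05631578819200955], 'qd': [0.0004847017408712743, -0.0004288314460585776, 0.0011294005037207843, 0.0006405683958092168, 0.0006983899840903546, 0.0024651883959907, -1.9977784913904233e-05], 'effort': [-0.00018107697997038485, -53.23743224143982, 0.02121780999004841, -25.129927396774292, 0.011357686598785222, 0.007697728578932583, -1.10212340587168e-06], 'position': [649.4300730377678, -0.024998403164855618, 230.31911297878233], 'ee_rot': [[1.4530251773888465e-05, 0.9999983575697998, -0.0018123593944183597], [0.9999999943726281, -1.4720686154627499e-05, -0.00010506210048627988], [-0.00010508860710295968, -0.0018123578576407955, -0.9999983521563325]], 'contact_force': [-0.08085904288676132, -0.0334062031300096, -0.11350579872962893], 'ft_torque': [0.0333712891618135, -0.035519449336010575, 0.047265894752272254], 'finger_force': 0.0, 'gripper_w
[... 572 characters left out ...]
       0.        ] [[ 9.90833582e-01  9.85657101e-02 -9.23775562e-02  4.75435102e+02]
 [-1.35035651e-01  7.03605235e-01 -6.97642492e-01 -1.01185044e+03]
 [-3.76629553e-03  7.03721873e-01  7.10465580e-01  1.13966207e+03]
 [ 0.00000000e+00  0.00000000e+00  0.00000000e+00  1.00000000e+00]]
wrist 404.50822192712184 404.50822192712184 313.65097009218675 237.47944756302908 [-0.06975968  0.          0.          0.          0.        ] [[ 6.06488245e-04  9.60888401e-01  2.76935215e-01  7.01702130e+01]
 [ 9.99999751e-01 -4.83205169e-04 -5.13411961e-04 -2.07024877e-01]
 [-3.59515071e-04  2.76935457e-01 -9.60888455e-01 -1.42601367e+02]
 [ 0.00000000e+00  0.00000000e+00  0.00000000e+00  1.00000000e+00]]
```
Tool x = world y... ee_rot columns: x tool = (0,1,0) world; y tool = (1,0,0) world; z = down. So dx→+y world, dy→+x world, dz→down.

View images.

View pics/scene0.png

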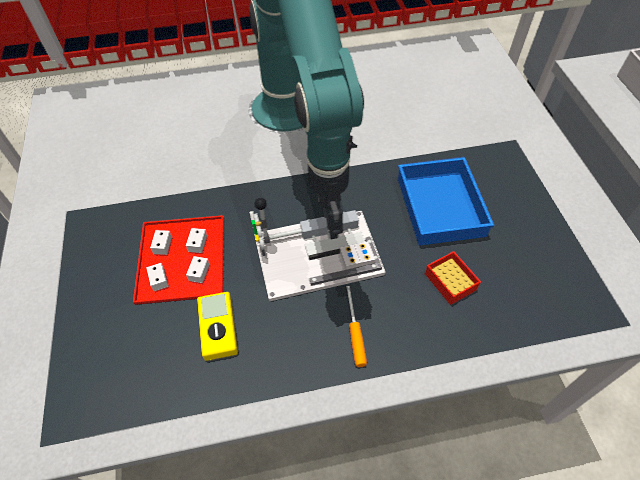

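View pics/side0.png

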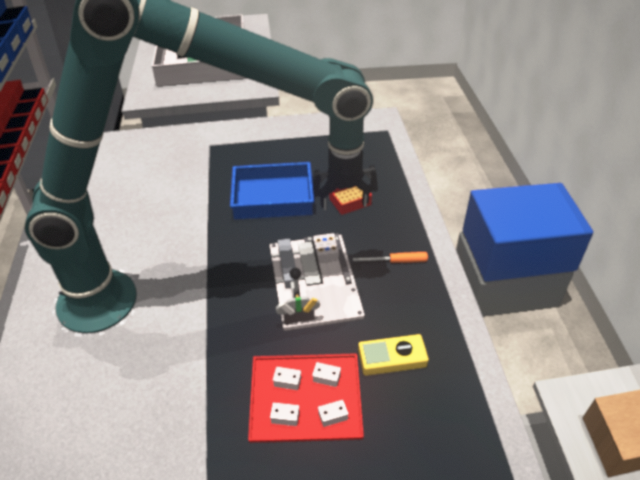

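View pics/wrist0.png

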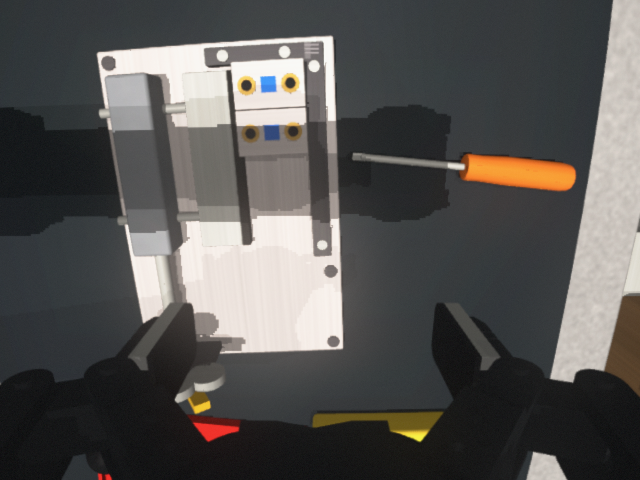

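Run:
```python
import cv2
a=cv2.imread("pics/scene0.png")[185:310,235:400]
b=cv2.imread("pics/side0.png")[220:340,255:375]
a=cv2.resize(a,(792,600),interpolation=3)[:,:];b=cv2.resize(b,(600,600),interpolation=3)
import numpy as np
cv2.imwrite("pics/crop0.png",np.hstack([cv2.resize(a,(440,333)),cv2.resize(b,(333,333))]))
```

View pics/crop0.png

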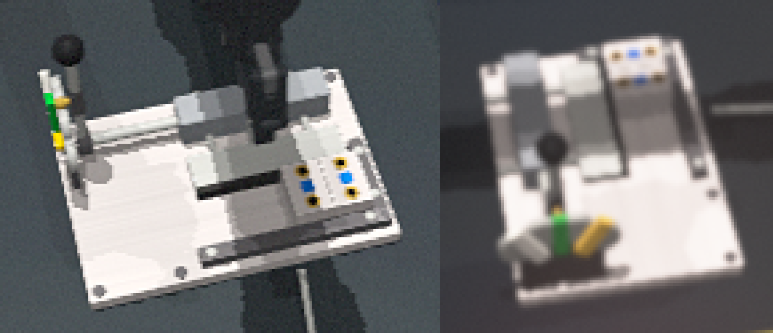

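```bash
cat > h.py <<'E'
import numpy as np, cv2
from plant import env
def cap(n,save=None):
    s=env.observe(); c=env.capture(n)
    if "mount" in c:
        T=np.eye(4);T[:3,:3]=s["ee_rot"];T[:3,3]=s["position"];c["W"]=T@np.array(c["mount"])
    else: c["W"]=np.array(c["world_from_camera"])
    if save: cv2.imwrite(f"pics/{save}.png",c["img"][:,:,::-1])
    return c
def ray(c,uv):
    K=np.array([[c["fx"],0,c["cx"]],[0,c["fy"],c["cy"]],[0,0,1]])
    p=cv2.undistortPoints(np.array(uv,float).reshape(-1,1,2),K,np.array(c["dist_coeffs"]))[:,0]
    d=np.c_[p[:,0],-p[:,1],-np.ones(len(p))]@c["W"][:3,:3].T
    return c["W"][:3,3],d
def plane(c,uv,z):
    o,d=ray(c,uv); return o+d*((z-o[2])/d[:,2])[:,None]
def tri(c1,u1,c2,u2):
    o1,d1=ray(c1,[u1]);o2,d2=ray(c2,[u2])
    A=np.c_[d1[0],-d2[0]];t=np.linalg.lstsq(A,o2-o1,rcond=None)[0]
    p,q=o1+t[0]*d1[0],o2+t[1]*d2[0]
    return (p+q)/2,np.linalg.norm(p-q)
def pt(x): print(np.round(x,1).tolist())
def mask(c,f,area=20):
    hsv=cv2.cvtColor(c["img"],cv2.COLOR_RGB2HSV).astype(int)
    m=f(hsv[...,0],hsv[...,1],hsv[...,2]).astype(np.uint8)
    n,l,st,ce=cv2.connectedComponentsWithStats(m)
    return m,[(ce[i],st[i]) for i in range(1,n) if st[i,4]>area]
E
python3 - <<'E'
from h import *
c=cap("wrist")
pt(plane(c,[(98,52),(332,37),(343,349)],15))   # plate corners
pt(plane(c,[(205,50),(313,240),(308,60),(307,235)],27))
pt(plane(c,[(232,60),(303,58),(305,108),(235,109),(306,156),(238,156)],43))
for f in(lambda h,s,v:(h>95)&(h<125)&(s>140)&(v>60),):
    m,b=mask(c,f); 
    for ce,st in b: print(ce,st[4],plane(c,[ce],43).round(1))
s,d=cap("scene"),cap("side")
for n,f in(("red",lambda h,S,v:((h<6)|(h>174))&(S>170)&(v>100)),("blue",lambda h,S,v:(h>100)&(h<120)&(S>150)&(v>60))):
  for k in(s,d):
    m,b=mask(k,f,1500)
    for ce,st in b:print(n,ce.round(),st)
print(tri(s,(261,204),d,(295,273)))
E
```

```text
[[467.6, 129.2, 15.0], [664.2, 137.7, 15.0], [678.9, -150.1, 15.0]]
[[562.2, 126.4, 27.0], [648.7, -32.1, 27.0], [644.7, 118.1, 27.0], [643.4, -27.4, 27.0]]
[[586.7, 116.3, 43.0], [641.1, 117.4, 43.0], [642.5, 80.4, 43.0], [587.5, 79.9, 43.0], [643.1, 43.2, 43.0], [588.2, 43.3, 43.0]]
[267.60294118  83.80882353] 204 [[613.6  98.6  43. ]]
[271.47878788 131.77575758] 165 [[615.7  62.2  43. ]]
red [18. 39.] [   0    1   66   76 1950]
red [124.  24.] [  39    0  172   68 6629]
red [421.  11.] [ 331    0  222   33 2186]
red [180. 260.] [ 133  215   91   89 5087]
red [304. 400.] [ 249  355  114   87 6451]
blue [444. 201.] [ 398  157   96   89 6162]
blue [271. 190.] [ 230  162   84   56 4154]
blue [534. 226.] [ 472  184  120   91 7479]
(array([ 516.94801312, -129.01229564,  167.75673282]), np.float64(1.2838459738884092))
```

The rows are not in the units I measure in: shifts go in m and turns go in units of 0.25 rad. I convert before sending: -133 mm is -0.133, -90 mm is -0.09, -0.05 rad is -0.2.

```bash
python3 drive.py '[[-0.045,-0.03,0,0,0,-0.2],[-0.09,-0.06,0,0,0,-0.2],[-0.133,-0.086,0,0,0,-0.2],[-0.133,-0.086,0,0,0,-0.2],[-0.133,-0.086,0.04,0,0,-0.2],[-0.133,-0.086,0.08,0,0,-0.2],[-0.133,-0.086,0.08,0,0,-0.2]]' 0
```

```text
clock: 0.88
position: [558.7, -132.9, 144.8]
ee_rot: [[-0.048, 0.999, -0.012], [0.999, 0.048, 0.002], [0.003, -0.012, -1.0]]
contact_force: [-2.8, 0.0, -1.6]
gripper_width: 0.011
finger_force: 0.0
```

```bash
python3 drive.py '[[0,-0.01,0,0,0,0],[0,-0.02,0,0,0,0],[0,-0.03,0,0,0,0],[0,-0.04,0,0,0,0],[0,-0.05,0,0,0,0],[0,-0.06,0,0,0,0],[0,-0.07,0,0,0,0],[0,-0.08,0,0,0,0]]' -
python3 - <<'E'
from h import *
print(env.observe()["position"])
s,d=cap("scene"),cap("side","side1")
E
```

```text
clock: 1.55
position: [484.8, -137.0, 153.7]
ee_rot: [[-0.051, 0.999, 0.005], [0.999, 0.051, -0.001], [-0.001, 0.005, -1.0]]
contact_force: [0.3, -0.3, 1.1]
gripper_width: -0.004
finger_force: 0.2
[ 484.79138355 -136.95655843  153.70423714]
```

Converted, -30 mm is -0.03, 10 mm is 0.01.

```bash
python3 drive.py '[[0,0.005,-0.03,0,0,0],[0,0.01,-0.06,0,0,0],[0.06,0.04,-0.07,0,0,0],[0.1,0.06,-0.08,0,0,0],[0.13,0.09,-0.08,0,0,0],[0.15,0.11,-0.08,0,0,0],[0.15,0.11,-0.08,0,0,0]]' 1.0
python3 - <<'E'
from h import *
pt(env.observe()["position"])
c=cap("wrist","wrist2");s=cap("scene");d=cap("side")
for n,k,x,y in(("s",s,200,180),("d",d,240,240)):
    w=100;i=k["img"][y:y+w,x:x+w].astype(int);m=(i.max(2)<45).astype(np.uint8)
    nn,l,st,ce=cv2.connectedComponentsWithStats(m)
    print(n,[((ce[j]+[x,y]).round(1).tolist(),st[j].tolist()) for j in range(1,nn) if st[j,4]>15])
for ce,st in mask(c,lambda h,s,v:(h>95)&(h<125)&(s>140)&(v>60))[1]: print(ce,st[4],plane(c,[ce],43).round(1))
E
```

```text
clock: 2.23
position: [589.0, 24.6, 232.7]
ee_rot: [[-0.056, 0.998, 0.003], [0.998, 0.056, 0.003], [0.003, 0.003, -1.0]]
contact_force: [-0.7, 1.0, 0.3]
gripper_width: 0.974
finger_force: 0.0
[589.0, 24.6, 232.7]
s [([256.3, 187.6], [51, 2, 11, 11, 71])]
d [([255.2, 274.8], [0, 21, 33, 29, 678])]
[349.4079602  119.31840796] 201 [[613.9  98.6  43. ]]
[348.12209302 164.93023256] 172 [[615.6  62.6  43. ]]
```

View pics/wrist2.png

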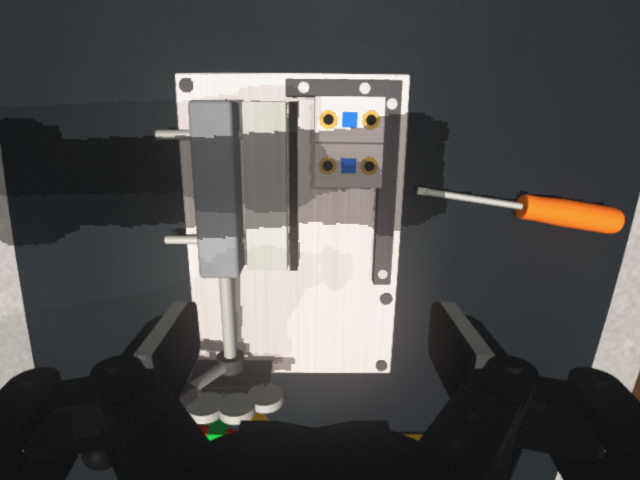

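Converted, 36 mm is 0.036, 28 mm is 0.028.

```bash
python3 drive.py '[[0.036,0.028,0,0,0,0],[0.036,0.028,0.04,0,0,0],[0.036,0.028,0.08,0,0,0],[0.036,0.028,0.12,0,0,0],[0.036,0.028,0.14,0,0,0],[0.036,0.028,0.14,0,0,0],[0.036,0.028,0.14,0,0,0]]' 0.82
python3 - <<'E'
from h import *
s=env.observe();pt(s["position"]);pt(np.array(s["ee_rot"])*100);print(s["gripper_width"])
c=cap("scene"); print(plane(c,[(256.3,187.6)],148))
E
```

```text
clock: 2.97
position: [611.8, 53.7, 90.9]
ee_rot: [[-0.048, 0.999, -0.002], [0.999, 0.048, -0.001], [-0.001, -0.002, -1.0]]
contact_force: [0.6, 0.3, 0.4]
gripper_width: 0.821
finger_force: 0.0
[611.8, 53.7, 90.9]
[[-4.8, 99.9, -0.2], [99.9, 4.8, -0.1], [-0.1, -0.2, -100.0]]
0.8206346382430795
[[ 446.65087625 -132.55116388  148.        ]]
```

Converted, 8.5 mm is 0.0085, 4 mm is 0.004.

```bash
python3 drive.py '[[0.0085,0.004,0.02,0,0,0],[0.0085,0.004,0.04,0,0,0],[0.0085,0.004,0.055,0,0,0],[0.0085,0.004,0.065,0,0,0],[0.0085,0.004,0.065,0,0,0],[0.0085,0.004,0.065,0,0,0]]'; python3 drive.py '[[0,0,0,0,0,0],[0,0,0,0,0,0],[0,0,0,0,0,0],[0,0,0,0,0,0]]' 0.5;  python3 drive.py '[[0,0,-0.01,0,0,0],[0,0,-0.025,0,0,0],[0,0,-0.04,0,0,0],[0,0,-0.06,0,0,0],[0,0,-0.06,0,0,0]]'
python3 - <<'E'
from h import *
d=cap("side","side3");c=cap("wrist")
i=cv2.resize(d["img"][190:340,235:395],(640,600),interpolation=3)
cv2.imwrite("pics/c3.png",np.hstack([i[:,:,::-1]]))
s=cap("scene")
for k in(s,d):
  for ce,st in mask(k,lambda h,S,v:(h>100)&(h<120)&(S>150)&(v>60),3000)[1]:print(ce,plane(k,[ce],28),st)
E
```

```text
clock: 3.52
position: [617.2, 64.0, 27.8]
ee_rot: [[-0.049, 0.999, 0.002], [0.999, 0.049, -0.0], [-0.0, 0.002, -1.0]]
contact_force: [-0.2, -0.1, -0.3]
gripper_width: 0.817
finger_force: 0.0
clock: 3.85
position: [615.7, 64.1, 28.4]
ee_rot: [[-0.049, 0.999, -0.001], [0.999, 0.049, -0.0], [-0.0, -0.001, -1.0]]
contact_force: [-5.1, -0.6, 7.4]
gripper_width: 0.635
finger_force: 65.7
clock: 4.27
position: [619.6, 64.7, 91.5]
ee_rot: [[-0.05, 0.999, 0.009], [0.999, 0.05, 0.001], [0.001, 0.009, -1.0]]
contact_force: [1.8, -0.1, -1.1]
gripper_width: 0.637
finger_force: 64.8
[443.59613511 200.94657356] [[492.30951319 348.47122217  28.        ]] [ 398  157   96   89 6158]
[270.48249507 189.12154832] [[482.58236818 345.83419225  28.        ]] [ 230  162   84   56 4056]
[534.21881254 226.04949967] [[1214.75311      80.81215763   28.        ]] [ 472  184  120   91 7495]
```

View pics/c3.png

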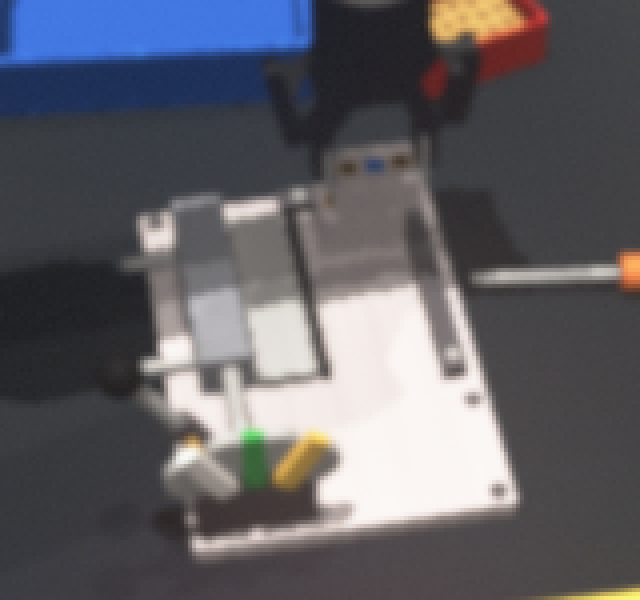

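```bash
python3 drive.py '[[0.02,0,-0.025,0,0,0],[0.055,-0.015,-0.025,0,0,0],[0.095,-0.03,-0.025,0,0,0],[0.135,-0.045,-0.025,0,0,0],[0.175,-0.06,-0.025,0,0,0],[0.215,-0.075,-0.025,0,0,0],[0.255,-0.09,-0.025,0,0,0],[0.29,-0.105,-0.025,0,0,0]]'; python3 drive.py '[[0.03,-0.008,0,0,0,0],[0.04,-0.01,0,0,0,0],[0.04,-0.01,0,0,0,0],[0.04,-0.01,0,0,0,0]]'
python3 - <<'E'
from h import *
s=env.observe();pt(s["position"]);pt(s["gripper_width"])
c=cap("scene")
m,b=mask(c,lambda h,S,v:(h>100)&(h<120)&(S>150)&(v>60),3000)
E
```

```text
clock: 5.08
position: [496.1, 348.5, 110.2]
ee_rot: [[-0.05, 0.999, -0.001], [0.999, 0.05, -0.001], [-0.001, -0.001, -1.0]]
contact_force: [0.2, 0.9, -1.3]
gripper_width: 0.636
finger_force: 64.8
clock: 5.42
position: [485.1, 386.1, 110.1]
ee_rot: [[-0.051, 0.999, -0.001], [0.999, 0.051, -0.002], [-0.002, -0.001, -1.0]]
contact_force: [-0.8, -0.4, -0.6]
gripper_width: 0.633
finger_force: 64.8
[485.1, 386.1, 110.1]
0.6
```

Converted, 90 mm is 0.09, 89 mm is 0.089.

```bash
python3 drive.py '[[0,0,0.04,0,0,0],[0,0,0.075,0,0,0],[0,0,0.089,0,0,0],[0,0,0.09,0,0,0],[0,0,0.09,0,0,0]]'; python3 drive.py '[[0,0,0,0,0,0],[0,0,0,0,0,0],[0,0,0,0,0,0]]' 0.82; python3 drive.py '[[0,0,-0.04,0,0,0],[0,0,-0.08,0,0,0],[0,0,-0.11,0,0,0],[-0.04,0.01,-0.11,0,0,0],[-0.08,0.02,-0.11,0,0,0],[-0.12,0.035,-0.11,0,0,0],[-0.16,0.05,-0.11,0,0,0],[-0.2,0.065,-0.11,0,0,0]]'; python3 drive.py '[[-0.04,0.02,0,0,0,0],[-0.08,0.045,0,0,0,0],[-0.083,0.057,0,0,0,0],[-0.083,0.057,0,0,0,0],[-0.083,0.057,0,0,0,0],[-0.083,0.057,0,0,0,0]]'
python3 - <<'E'
from h import *
s=env.observe();pt(s["position"])
c=cap("wrist","wrist4")
for ce,st in mask(c,lambda h,s,v:(h>95)&(h<125)&(s>140)&(v>60))[1]: print(ce,st[4],plane(c,[ce],43).round(1),plane(c,[ce],32).round(1))
E
```

```text
clock: 5.88
position: [486.3, 384.9, 20.7]
ee_rot: [[-0.048, 0.999, -0.001], [0.999, 0.048, -0.002], [-0.002, -0.001, -1.0]]
contact_force: [-0.0, 0.3, -0.9]
gripper_width: 0.638
finger_force: 66.9
clock: 6.13
position: [486.6, 387.1, 22.8]
ee_rot: [[-0.049, 0.999, 0.002], [0.999, 0.049, 0.002], [0.001, 0.002, -1.0]]
contact_force: [0.6, 0.2, -0.2]
gripper_width: 0.818
finger_force: 0.0
clock: 6.8
position: [560.1, 191.5, 132.8]
ee_rot: [[-0.051, 0.999, 0.002], [0.999, 0.051, 0.001], [0.001, 0.002, -1.0]]
contact_force: [0.2, 0.7, -0.3]
gripper_width: 0.821
finger_force: 0.0
clock: 7.3
position: [619.7, 114.4, 131.7]
ee_rot: [[-0.051, 0.999, -0.0], [0.999, 0.051, 0.001], [0.001, 0.0, -1.0]]
contact_force: [-0.4, 1.5, 0.7]
gripper_width: 0.823
finger_force: 0.0
[619.7, 114.4, 131.7]
[234.50828729   4.62036306] 1267 [[571.5 242.4  43. ]] [[569.4 245.1  32. ]]
[307.         271.08474576] 59 [[616.5  96.5  43. ]] [[616.5  92.3  32. ]]
```

```bash
python3 drive.py '[[-0.016,-0.005,0.03,0,0,0],[-0.016,-0.005,0.065,0,0,0],[-0.016,-0.005,0.09,0,0,0],[-0.016,-0.005,0.103,0,0,0],[-0.016,-0.005,0.104,0,0,0],[-0.016,-0.005,0.104,0,0,0]]'; python3 drive.py '[[0,0,0,0,0,0],[0,0,0,0,0,0],[0,0,0,0,0,0],[0,0,0,0,0,0]]' 0.5;  python3 drive.py '[[0,0,-0.015,0,0,0],[0,0,-0.05,0,0,0],[0,0,-0.085,0,0,0],[0.03,-0.01,-0.085,0,0,0],[0.06,-0.025,-0.085,0,0,0],[0.1,-0.045,-0.085,0,0,0],[0.14,-0.065,-0.085,0,0,0],[0.18,-0.085,-0.085,0,0,0]]'; python3 drive.py '[[0.03,-0.015,0,0,0,0],[0.042,-0.035,0,0,0,0],[0.042,-0.035,0,0,0,0],[0.042,-0.035,0,0,0,0]]'
```

```text
clock: 7.85
position: [615.8, 98.1, 27.4]
ee_rot: [[-0.052, 0.999, -0.001], [0.999, 0.052, 0.0], [0.0, -0.001, -1.0]]
contact_force: [-0.1, 0.2, -0.5]
gripper_width: 0.818
finger_force: 0.0
clock: 8.18
position: [614.1, 97.6, 29.2]
ee_rot: [[-0.051, 0.999, -0.004], [0.999, 0.051, 0.0], [0.0, -0.004, -1.0]]
contact_force: [-7.7, -0.3, 5.5]
gripper_width: 0.633
finger_force: 65.2
clock: 8.85
position: [526.5, 266.2, 114.5]
ee_rot: [[-0.049, 0.999, 0.003], [0.999, 0.049, 0.002], [0.002, 0.003, -1.0]]
contact_force: [1.1, 1.1, -1.7]
gripper_width: 0.637
finger_force: 64.6
clock: 9.18
position: [488.9, 306.5, 114.0]
ee_rot: [[-0.054, 0.999, 0.002], [0.999, 0.054, 0.002], [0.001, 0.002, -1.0]]
contact_force: [0.6, -0.7, -1.6]
gripper_width: 0.634
finger_force: 64.6
```

```bash
python3 drive.py '[[0,0,0.04,0,0,0],[0,0,0.075,0,0,0],[0,0,0.092,0,0,0],[0,0,0.093,0,0,0],[0,0,0.093,0,0,0]]'; python3 drive.py '[[0,0,0,0,0,0],[0,0,0,0,0,0],[0,0,0,0,0,0]]' 0.82; python3 drive.py '[[0,0,-0.04,0,0,0],[0,0,-0.08,0,0,0],[0,0,-0.12,0,0,0],[0,0,-0.16,0,0,0],[-0.04,0.005,-0.19,0,0,0],[-0.08,0.02,-0.2,0,0,0],[-0.12,0.035,-0.2,0,0,0],[-0.16,0.05,-0.2,0,0,0]]'
python3 - <<'E'
from h import *
s=cap("scene");d=cap("side","side5")
for k,z in((s,12),(d,12)):
  for ce,st in mask(k,lambda h,S,v:((h<6)|(h>174))&(S>170)&(v>100),1500)[1]:print(ce,plane(k,[ce],12),st)
# white blocks in tray in scene
hsv=cv2.cvtColor(s["img"],cv2.COLOR_RGB2HSV);m=((hsv[...,1]<60)&(hsv[...,2]>130)).astype(np.uint8);m[:,:136]=0;m[:218]=0;m[:,224:]=0;m[302:]=0
n,l,st,ce=cv2.connectedComponentsWithStats(m)
for i in range(1,n):
  if st[i,4]>60: print(plane(s,[ce[i]],28).round(1),st[i])
E
```

```text
clock: 9.6
position: [491.1, 303.3, 19.3]
ee_rot: [[-0.048, 0.999, 0.001], [0.999, 0.048, -0.001], [-0.001, 0.001, -1.0]]
contact_force: [-0.1, -0.1, -1.8]
gripper_width: 0.634
finger_force: 69.1
clock: 9.85
position: [490.8, 304.7, 20.5]
ee_rot: [[-0.049, 0.999, 0.002], [0.999, 0.049, 0.001], [0.001, 0.002, -1.0]]
contact_force: [0.2, -0.1, 0.0]
gripper_width: 0.821
finger_force: 0.0
clock: 10.52
position: [544.2, 157.0, 222.1]
ee_rot: [[-0.051, 0.999, 0.005], [0.999, 0.051, 0.002], [0.001, 0.005, -1.0]]
contact_force: [-0.5, -0.6, -0.9]
gripper_width: 0.824
finger_force: 0.0
[18.52645095 38.76168464] [[-559.3370474  -874.10997074   12.        ]] [   0    1   66   76 1947]
[123.76593821  24.04822909] [[-572.72155421 -505.12389125   12.        ]] [  39    0  172   68 6635]
[180.36479843 260.19901672] [[ 522.93444091 -349.57793745   12.        ]] [ 133  215   91   89 5085]
[304.14221811 399.76692889] [[ 507.30549693 -364.55281113   12.        ]] [ 249  355  114   87 6483]
[[ 472.2 -306.    28. ]] [186 228  19  19 257]
[[ 459.4 -394.9   28. ]] [150 230  20  19 259]
[[ 561.5 -308.3   28. ]] [186 256  22  22 291]
[[ 562.5 -406.3   28. ]] [147 263  19  25 296]
[[ 658.5 -275.    28. ]] [201 294  23   8 130]
```

Converted, -200 mm is -0.2, -20 mm is -0.02.

```bash
python3 drive.py '[[-0.04,0,0,0,0,0],[-0.08,-0.005,0,0,0,0],[-0.12,-0.01,-0.01,0,0,0],[-0.16,-0.015,-0.01,0,0,0],[-0.2,-0.02,-0.01,0,0,0],[-0.24,-0.025,-0.01,0,0,0],[-0.28,-0.03,-0.01,0,0,0],[-0.32,-0.035,-0.01,0,0,0]]'; python3 drive.py '[[-0.04,-0.005,0,0,0,0],[-0.08,-0.01,0,0,0,0],[-0.12,-0.015,0,0,0,0],[-0.16,-0.018,0,0,0,0],[-0.2,-0.02,0,0,0,0],[-0.22,-0.02,0,0,0,0],[-0.225,-0.02,0,0,0,0],[-0.225,-0.02,0,0,0,0]]'
python3 - <<'E'
from h import *
pt(env.observe()["position"]);c=cap("wrist","wrist6")
hsv=cv2.cvtColor(c["img"],cv2.COLOR_RGB2HSV);m=((hsv[...,1]<70)&(hsv[...,2]>110)).astype(np.uint8)
n,l,st,ce=cv2.connectedComponentsWithStats(m)
for i in range(1,n):
  if 500<st[i,4]<8000:
    k,_=cv2.findContours((l==i).astype(np.uint8),0,2);r=cv2.minAreaRect(k[0])
    b=plane(c,cv2.boxPoints(r),32);e=[b[1]-b[0],b[2]-b[1]];e.sort(key=np.linalg.norm);L=e[1]
    print(st[i].tolist(),b.mean(0).round(1),[np.linalg.norm(x).round(1) for x in e],"yaw",np.arctan(L[1]/L[0]).round(3))
E
```

```text
clock: 11.28
position: [523.6, -165.0, 230.2]
ee_rot: [[-0.05, 0.999, 0.002], [0.999, 0.05, -0.0], [-0.0, 0.002, -1.0]]
contact_force: [0.8, 0.4, -0.5]
gripper_width: 0.819
finger_force: 0.0
clock: 11.95
position: [514.5, -390.8, 229.4]
ee_rot: [[-0.047, 0.999, 0.0], [0.999, 0.047, -0.001], [-0.001, 0.0, -1.0]]
contact_force: [-0.7, 1.1, -0.6]
gripper_width: 0.82
finger_force: 0.0
[514.5, -390.8, 229.4]
[493, 38, 75, 76, 4623] [ 684.6 -275.5   32. ] [np.float64(54.9), np.float64(56.4)] yaw -1.565
[231, 68, 79, 66, 3015] [ 475.1 -306.3   32. ] [np.float64(35.5), np.float64(55.9)] yaw -0.311
[338, 74, 81, 70, 3033] [ 563.2 -308.3   32. ] [np.float64(35.8), np.float64(55.9)] yaw -0.382
[160, 132, 16, 90, 660] [ 388.5 -371.7   32. ] [np.float64(10.0), np.float64(76.5)] yaw 1.457
[217, 180, 72, 57, 2567] [ 462.  -394.7   32. ] [np.float64(37.2), np.float64(55.2)] yaw -0.225
[337, 198, 66, 52, 2720] [ 564. -404.   32.] [np.float64(40.5), np.float64(55.3)] yaw 0.179
[191, 254, 101, 24, 925] [ 451.6 -449.9   32. ] [np.float64(13.6), np.float64(90.6)] yaw -0.098
[87, 436, 61, 44, 1770] [ 313.  -679.2   32. ] [np.float64(61.5), np.float64(66.9)] yaw 0.094
[480, 436, 61, 44, 1770] [ 742.1 -659.1   32. ] [np.float64(63.4), np.float64(66.9)] yaw 0.0
```

View pics/wrist6.png

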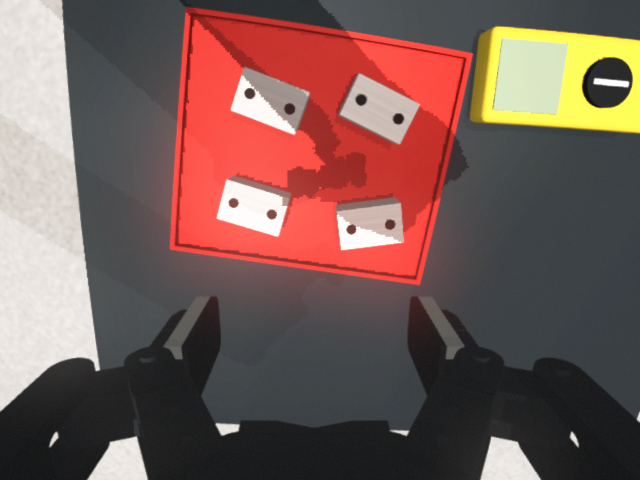

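```bash
cat >> h.py <<'E'
def holes(c,img=None,z=32,lo=55):
    """dark round holes on plain blocks -> centre & yaw pairs"""
    g=cv2.cvtColor(c["img"],cv2.COLOR_RGB2GRAY);hsv=cv2.cvtColor(c["img"],cv2.COLOR_RGB2HSV)
    m=((hsv[...,1]<70)&(hsv[...,2]>110)).astype(np.uint8)
    k,hi=cv2.findContours(m,cv2.RETR_CCOMP,2); out={}
    for i,q in enumerate(k):
        if hi[0][i][3]>=0 and 15<cv2.contourArea(q)<300: out.setdefault(hi[0][i][3],[]).append(cv2.minEnclosingCircle(q)[0])
    for p,h in out.items():
        if len(h)==2:
            P=plane(c,h,z);d=P[1]-P[0];print("px",np.round(np.mean(h,0)),"ctr",P.mean(0).round(1),"yaw",np.arctan(d[1]/d[0]).round(3),"sep",np.linalg.norm(d).round(1))
        else: print("one/many",np.round(h).tolist(), plane(c,h,z).round(1).tolist())
E
python3 - <<'E'
from h import *
c=cap("wrist");holes(c)
P=plane(c,[(250,93),(290,109),(361,99),(398,119),(234,203),(272,214),(351,229),(390,224)],32)
for i in range(0,8,2):
    d=P[i+1]-P[i];print((P[i]+P[i+1])/2,np.arctan(d[1]/d[0]),np.linalg.norm(d))
E
```

```text
px [369. 229.] ctr [ 564.5 -406.6   32. ] yaw 0.18 sep 33.8
px [251. 211.] ctr [ 462.  -395.1   32. ] yaw -0.252 sep 34.1
px [378. 112.] ctr [ 563.8 -308.3   32. ] yaw -0.387 sep 33.8
px [268. 104.] ctr [ 474.7 -306.2   32. ] yaw -0.325 sep 33.6
[ 475.91575289 -304.04042113   32.        ] -0.3249343504331569 34.269989847985116
[ 564.4445305  -305.75676837   32.        ] -0.41654040466442416 34.25740987701083
[ 463.35139787 -393.00829191   32.        ] -0.24112075542041855 33.75113355673424
[ 565.42821319 -403.88114941   32.        ] 0.18229924169847517 34.11371520583038
```

Converted, 150 mm is 0.15, 80 mm is 0.08, 0.436 rad is 1.744.

```bash
python3 drive.py '[[0.03,0.02,0.03,0,0,0.48],[0.06,0.04,0.065,0,0,0.96],[0.08,0.053,0.1,0,0,1.44],[0.08,0.053,0.135,0,0,1.744],[0.08,0.053,0.15,0,0,1.744],[0.08,0.053,0.15,0,0,1.744],[0.08,0.053,0.15,0,0,1.744]]'
```

```text
clock: 12.63
position: [564.2, -304.4, 78.8]
ee_rot: [[0.374, 0.927, -0.002], [0.927, -0.374, 0.001], [0.001, -0.002, -1.0]]
contact_force: [0.5, -1.3, 1.3]
gripper_width: 0.821
finger_force: 0.0
```

```bash
python3 drive.py '[[-0.003,0.001,0.025,0,0,0],[-0.0035,0.001,0.05,0,0,0],[-0.0035,0.001,0.062,0,0,0],[-0.0035,0.001,0.0625,0,0,0],[-0.0035,0.001,0.0625,0,0,0]]'; python3 drive.py '[[0,0,0,0,0,0],[0,0,0,0,0,0],[0,0,0,0,0,0],[0,0,0,0,0,0]]' 0.5;  python3 drive.py '[[0,0,-0.015,0,0,0],[0,0,-0.05,0,0,0],[0,0,-0.085,0,0,0],[0,0,-0.1,0,0,-0.48],[0,0,-0.1,0,0,-0.96],[0,0,-0.1,0,0,-1.44],[0,0,-0.1,0,0,-1.744],[0,0,-0.1,0,0,-1.744]]'
```

```text
clock: 13.05
position: [564.4, -310.5, 18.0]
ee_rot: [[0.377, 0.926, 0.001], [0.926, -0.377, -0.0], [0.0, 0.001, -1.0]]
contact_force: [-1.0, 0.4, -0.1]
gripper_width: 0.822
finger_force: 0.0
clock: 13.38
position: [565.4, -311.0, 19.3]
ee_rot: [[0.377, 0.926, 0.004], [0.926, -0.377, -0.002], [-0.0, 0.004, -1.0]]
contact_force: [0.1, 0.0, 6.4]
gripper_width: 0.635
finger_force: 64.3
clock: 14.05
position: [563.9, -310.3, 118.3]
ee_rot: [[-0.052, 0.999, 0.002], [0.999, 0.052, -0.0], [-0.001, 0.002, -1.0]]
contact_force: [-0.3, 0.1, -1.6]
gripper_width: 0.636
finger_force: 64.1
```

Converted, 80 mm is 0.08, 65 mm is 0.065.

```bash
python3 drive.py '[[0.04,0.02,0,0,0,0],[0.08,0.04,0,0,0,0],[0.12,0.05,0,0,0,0],[0.16,0.06,0,0,0,0],[0.2,0.065,0,0,0,0],[0.24,0.065,0,0,0,0],[0.28,0.065,0,0,0,0],[0.32,0.065,0,0,0,0]]'; python3 drive.py '[[0.04,0,0,0,0,0],[0.08,0,0,0,0,0],[0.08,0,0.03,0,0,0],[0.08,0,0.06,0,0,0],[0.08,0,0.07,0,0,0],[0.08,0,0.07,0,0,0],[0.08,0,0.07,0,0,0]]'
python3 - <<'E'
from h import *
s=env.observe();pt(s["position"]);pt(s["contact_force"])
E
```

```text
clock: 14.72
position: [612.4, 15.0, 117.5]
ee_rot: [[-0.048, 0.999, 0.001], [0.999, 0.048, 0.0], [0.0, 0.001, -1.0]]
contact_force: [0.1, -0.4, -2.3]
gripper_width: 0.635
finger_force: 64.1
clock: 15.3
position: [609.0, 91.8, 47.1]
ee_rot: [[-0.048, 0.999, -0.0], [0.999, 0.048, -0.001], [-0.001, -0.0, -1.0]]
contact_force: [0.7, 0.2, -1.5]
gripper_width: 0.632
finger_force: 64.1
[609.0, 91.8, 47.1]
[0.7, 0.2, -1.5]
```

Converted, 15 mm is 0.015, 17 mm is 0.017.

```bash
python3 drive.py '[[0,0,0.006,0,0,0],[0,0,0.011,0,0,0],[0,0,0.015,0,0,0],[0,0,0.017,0,0,0],[0,0,0.017,0,0,0],[0,0,0.017,0,0,0]]'; python3 drive.py '[[0,0.002,0,0,0,0],[0,0.004,0,0,0,0],[0,0.006,0,0,0,0],[0,0.007,0,0,0,0],[0,0.007,0,0,0,0]]'
```

```text
clock: 15.8
position: [609.0, 92.3, 30.3]
ee_rot: [[-0.049, 0.999, 0.001], [0.999, 0.049, -0.0], [-0.0, 0.001, -1.0]]
contact_force: [-1.6, -0.9, 3.9]
gripper_width: 0.635
finger_force: 64.7
clock: 16.22
position: [614.4, 93.0, 30.4]
ee_rot: [[-0.05, 0.999, -0.003], [0.999, 0.05, 0.0], [0.0, -0.003, -1.0]]
contact_force: [-7.1, -1.5, 10.1]
gripper_width: 0.632
finger_force: 65.3
```

Converted, 7 mm is 0.007, 6 mm is 0.006.

```bash
python3 drive.py '[[0.002,0.0005,0,0,0,0],[0.004,0.0005,0,0,0,0],[0.006,0.0005,0,0,0,0],[0.007,0.0005,0,0,0,0],[0.007,0.0005,0,0,0,0]]'; python3 drive.py '[[0.001,0.0005,0,0,0,0],[0.002,0.001,0,0,0,0],[0.002,0.001,0,0,0,0]]'
```

```text
clock: 16.63
position: [614.3, 94.3, 30.5]
ee_rot: [[-0.046, 0.999, -0.004], [0.999, 0.046, -0.006], [-0.006, -0.005, -1.0]]
contact_force: [-8.3, -10.0, 13.0]
gripper_width: 0.636
finger_force: 65.7
clock: 16.88
position: [614.4, 94.5, 30.5]
ee_rot: [[-0.045, 0.999, -0.007], [0.999, 0.045, -0.008], [-0.008, -0.007, -1.0]]
contact_force: [-10.8, -13.9, 15.7]
gripper_width: 0.635
finger_force: 66.0
```

Converted, -2.5 mm is -0.0025, -2 mm is -0.002.

```bash
python3 drive.py '[[0,-0.001,-0.002,0,0,0],[0,-0.002,-0.0025,0,0,0],[0,-0.002,-0.0025,0,0,0],[0,-0.002,-0.0025,0,0,0]]'
python3 - <<'E'
from h import *
cap("wrist","wrist7");c=cap("scene");d=cap("side")
cv2.imwrite("pics/c7.png",np.hstack([cv2.resize(c["img"][205:305,290:395],(420,400),interpolation=3),cv2.resize(d["img"][220:300,290:374],(378,400)[:2],interpolation=3)])[:,:,::-1])
E
```

```text
clock: 17.22
position: [614.1, 97.2, 31.6]
ee_rot: [[-0.047, 0.999, -0.002], [0.999, 0.047, -0.005], [-0.005, -0.002, -1.0]]
contact_force: [-1.8, -7.7, 0.1]
gripper_width: 0.632
finger_force: 64.9
```

View pics/c7.png

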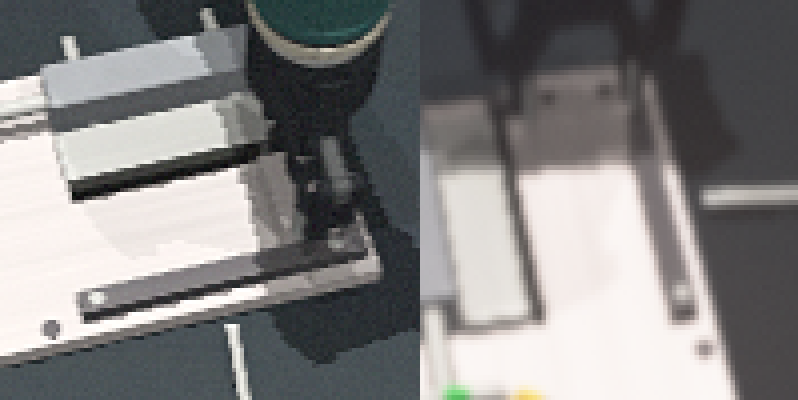

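Converted, 1 mm is 0.001, 2.5 mm is 0.0025.

```bash
python3 drive.py '[[0,0.001,0,0,0,0],[0,0.0025,0,0,0,0],[0,0.0025,0,0,0,0]]'; python3 drive.py '[[0,0,0,0,0,0],[0,0,0,0,0,0],[0,0,0,0,0,0]]' 0.82; python3 drive.py '[[0,0,-0.015,0,0,0],[0,0,-0.05,0,0,0],[0,0,-0.09,0,0,0],[-0.04,0,-0.11,0,0,0],[-0.06,0,-0.11,0,0,0],[-0.06,0,-0.11,0,0,0],[-0.06,0,-0.11,0,0,0]]';  python3 - <<'E'
from h import *
pt(env.observe()["position"])
c=cap("wrist","wrist8");holes(c,z=43)
E
```

```text
clock: 17.62
position: [614.2, 97.2, 31.3]
ee_rot: [[-0.047, 0.999, -0.008], [0.999, 0.047, -0.006], [-0.005, -0.008, -1.0]]
contact_force: [-6.5, -8.7, 5.8]
gripper_width: 0.631
finger_force: 65.5
clock: 17.87
position: [618.0, 102.8, 32.4]
ee_rot: [[-0.05, 0.999, 0.001], [0.999, 0.05, 0.001], [0.001, 0.002, -1.0]]
contact_force: [-0.0, 0.1, -0.9]
gripper_width: 0.821
finger_force: 0.0
clock: 18.45
position: [621.0, 40.8, 143.1]
ee_rot: [[-0.047, 0.999, 0.002], [0.999, 0.047, 0.0], [-0.0, 0.002, -1.0]]
contact_force: [-1.7, -0.4, -1.2]
gripper_width: 0.821
finger_force: 0.0
[621.0, 40.8, 143.1]
px [142. 253.] ctr [512.   25.6  43. ] yaw 0.947 sep 11.2
one/many [[346.0, 336.0], [334.0, 142.0], [276.0, 142.0], [129.0, 120.0], [96.0, 100.0]] [[646.3, -27.4, 43.0], [630.6, 99.8, 43.0], [596.5, 98.1, 43.0], [509.4, 107.7, 43.0], [490.2, 118.8, 43.0]]
```

View pics/wrist8.png

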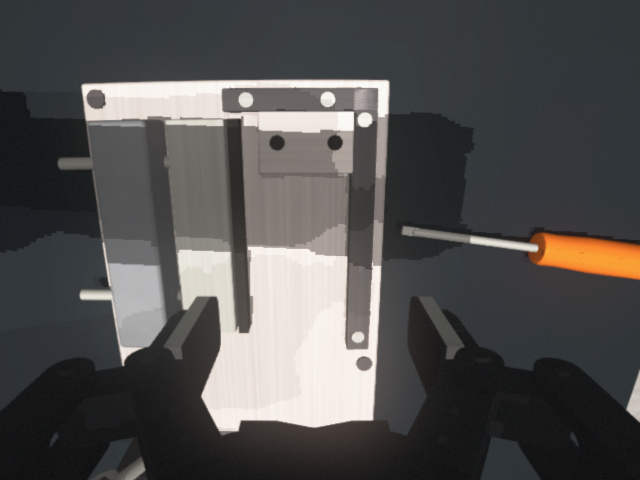

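Converted, -110 mm is -0.11, -295 mm is -0.295.

```bash
python3 drive.py '[[-0.03,0,-0.03,0,0,0],[-0.07,-0.01,-0.04,0,0,0],[-0.11,-0.025,-0.04,0,0,0],[-0.15,-0.04,-0.04,0,0,0],[-0.19,-0.055,-0.04,0,0,0],[-0.225,-0.075,-0.04,0,0,0],[-0.26,-0.095,-0.04,0,0,0],[-0.295,-0.115,-0.04,0,0,0]]'; python3 drive.py '[[-0.025,-0.025,0,0,0,0.48],[-0.045,-0.048,0.01,0,0,0.96],[-0.045,-0.048,0.045,0,0,1.44],[-0.045,-0.048,0.08,0,0,1.492],[-0.045,-0.048,0.09,0,0,1.492],[-0.045,-0.048,0.09,0,0,1.492]]';  python3 - <<'E'
from h import *
s=cap("scene")
hsv=cv2.cvtColor(s["img"],cv2.COLOR_RGB2HSV);m=((hsv[...,1]<60)&(hsv[...,2]>130)).astype(np.uint8);m[:,:136]=0;m[:218]=0;m[:,224:]=0;m[302:]=0
n,l,st,ce=cv2.connectedComponentsWithStats(m)
for i in range(1,n):
  if st[i,4]>60: print(plane(s,[ce[i]],28).round(1),st[i])
E
```

```text
clock: 19.17
position: [520.2, -257.4, 181.5]
ee_rot: [[-0.053, 0.999, -0.0], [0.999, 0.053, 0.001], [0.001, -0.0, -1.0]]
contact_force: [0.8, -0.6, -0.7]
gripper_width: 0.822
finger_force: 0.0
clock: 19.67
position: [473.6, -302.4, 89.0]
ee_rot: [[0.314, 0.949, -0.006], [0.949, -0.314, 0.004], [0.002, -0.007, -1.0]]
contact_force: [0.6, -0.4, 0.5]
gripper_width: 0.823
finger_force: 0.0
[[ 471.7 -306.5   28. ]] [186 228  19  19 224]
[[ 459.5 -395.    28. ]] [150 230  20  19 257]
[[ 562.2 -406.3   28. ]] [147 263  19  23 293]
[[ 658.5 -275.    28. ]] [201 294  23   8 130]
```

The rows are not in the units I measure in: shifts go in m and turns go in units of 0.25 rad. I convert before sending: 2 mm is 0.002, 71 mm is 0.071.

```bash
python3 drive.py '[[-0.003,0.002,0.025,0,0,0],[-0.003,0.002,0.05,0,0,0],[-0.003,0.002,0.065,0,0,0],[-0.003,0.002,0.07,0,0,0],[-0.003,0.002,0.071,0,0,0],[-0.003,0.002,0.071,0,0,0]]'; python3 drive.py '[[0,0,0,0,0,0],[0,0,0,0,0,0],[0,0,0,0,0,0],[0,0,0,0,0,0]]' 0.5;  python3 drive.py '[[0,0,-0.015,0,0,0],[0,0,-0.05,0,0,0],[0,0,-0.085,0,0,0],[0,0,-0.11,0,0,-0.48],[0,0,-0.11,0,0,-0.96],[0,0,-0.11,0,0,-1.44],[0,0,-0.11,0,0,-1.492],[0,0,-0.11,0,0,-1.492]]'
```

```text
clock: 20.22
position: [477.0, -309.0, 22.6]
ee_rot: [[0.317, 0.949, 0.002], [0.949, -0.317, -0.001], [-0.0, 0.002, -1.0]]
contact_force: [-0.2, 0.3, 0.5]
gripper_width: 0.821
finger_force: 0.0
clock: 20.55
position: [476.8, -309.1, 23.4]
ee_rot: [[0.317, 0.948, 0.003], [0.948, -0.317, -0.001], [-0.0, 0.003, -1.0]]
contact_force: [-1.5, 1.3, 7.0]
gripper_width: 0.629
finger_force: 62.1
clock: 21.22
position: [475.6, -308.8, 131.9]
ee_rot: [[-0.047, 0.999, 0.001], [0.999, 0.047, -0.0], [-0.0, 0.001, -1.0]]
contact_force: [-0.5, 0.6, -2.3]
gripper_width: 0.63
finger_force: 64.2
```

```bash
python3 drive.py '[[0.035,0.022,-0.01,0,0,0],[0.07,0.044,-0.02,0,0,0],[0.105,0.066,-0.02,0,0,0],[0.14,0.088,-0.02,0,0,0],[0.175,0.11,-0.02,0,0,0],[0.21,0.13,-0.02,0,0,0],[0.245,0.145,-0.02,0,0,0],[0.285,0.152,-0.02,0,0,0]]'; python3 drive.py '[[0.04,0.001,0,0,0,0],[0.072,0.001,0.02,0,0,0],[0.072,0.001,0.055,0,0,0],[0.072,0.001,0.085,0,0,0],[0.072,0.001,0.095,0,0,0],[0.072,0.001,0.095,0,0,0],[0.072,0.001,0.095,0,0,0]]'
```

```text
clock: 21.88
position: [614.7, -15.4, 150.9]
ee_rot: [[-0.046, 0.999, 0.001], [0.999, 0.046, -0.001], [-0.001, 0.001, -1.0]]
contact_force: [1.4, -0.3, -1.8]
gripper_width: 0.628
finger_force: 64.2
clock: 22.47
position: [610.9, 54.7, 56.4]
ee_rot: [[-0.048, 0.999, -0.0], [0.999, 0.048, -0.001], [-0.001, -0.0, -1.0]]
contact_force: [1.0, 0.9, -2.5]
gripper_width: 0.622
finger_force: 64.2
```

Converted, 21 mm is 0.021, 17 mm is 0.017.

```bash
python3 drive.py '[[0,0,0.01,0,0,0],[0,0,0.017,0,0,0],[0,0,0.021,0,0,0],[0,0,0.021,0,0,0]]'; python3 drive.py '[[0,0,0,0,0,0],[0,0,0,0,0,0],[0,0,0.003,0,0,0],[0,0,0.007,0,0,0],[0,0,0.007,0,0,0],[0,0,0.007,0,0,0]]' 0.8; python3 drive.py '[[0,0,0,0,0,0],[0,0,0,0,0,0],[0,0,0,0,0,0],[0,0,0,0,0,0]]' 0.5
```

```text
clock: 22.8
position: [610.4, 55.2, 34.8]
ee_rot: [[-0.049, 0.999, -0.0], [0.999, 0.049, -0.0], [-0.0, -0.0, -1.0]]
contact_force: [-0.6, 0.2, -1.9]
gripper_width: 0.628
finger_force: 64.2
clock: 23.3
position: [610.3, 55.5, 27.9]
ee_rot: [[-0.05, 0.999, -0.001], [0.999, 0.05, -0.0], [-0.0, -0.001, -1.0]]
contact_force: [-0.1, 0.2, -1.0]
gripper_width: 0.802
finger_force: 0.0
clock: 23.63
position: [611.0, 55.5, 28.6]
ee_rot: [[-0.05, 0.999, 0.001], [0.999, 0.05, 0.0], [0.0, 0.001, -1.0]]
contact_force: [-0.1, -0.5, 4.4]
gripper_width: 0.636
finger_force: 64.5
```

Converted, 6 mm is 0.006, 4 mm is 0.004.

```bash
python3 drive.py '[[0,0,-0.0015,0,0,0],[0,0.002,-0.0015,0,0,0],[0,0.004,-0.0015,0,0,0],[0,0.006,-0.0015,0,0,0],[0,0.006,-0.0015,0,0,0],[0,0.006,-0.0015,0,0,0]]'; python3 drive.py '[[0.002,-0.001,0,0,0,0],[0.004,-0.001,0,0,0,0],[0.006,-0.001,0,0,0,0],[0.008,-0.001,0,0,0,0],[0.008,-0.001,0,0,0,0],[0.008,-0.001,0,0,0,0]]'
```

```text
clock: 24.13
position: [616.1, 55.8, 29.2]
ee_rot: [[-0.05, 0.999, -0.001], [0.999, 0.05, -0.0], [-0.0, -0.001, -1.0]]
contact_force: [-0.8, -0.2, -3.1]
gripper_width: 0.634
finger_force: 64.0
clock: 24.63
position: [615.4, 61.2, 29.8]
ee_rot: [[-0.048, 0.999, 0.0], [0.999, 0.048, -0.003], [-0.003, 0.0, -1.0]]
contact_force: [-0.7, -3.6, -0.5]
gripper_width: 0.638
finger_force: 64.2
```

Side contact with the neighbour begins; press a bit in both directions, then release.

```bash
python3 drive.py '[[0.001,0.002,0,0,0,0],[0.002,0.004,0,0,0,0],[0.0025,0.005,0,0,0,0],[0.0025,0.005,0,0,0,0]]'
```

```text
clock: 24.97
position: [616.0, 61.3, 29.1]
ee_rot: [[-0.048, 0.999, -0.01], [0.999, 0.047, -0.006], [-0.006, -0.01, -1.0]]
contact_force: [-11.7, -10.2, 7.9]
gripper_width: 0.634
finger_force: 65.0
```

Converted, -65 mm is -0.065, 65 mm is 0.065, -0.132 rad is -0.528.

```bash
python3 drive.py '[[0,0,0,0,0,0],[0,0,0,0,0,0],[0,0,0,0,0,0]]' 0.8; python3 drive.py '[[0,0,-0.015,0,0,0],[0,0,-0.05,0,0,0],[0,0,-0.09,0,0,0],[-0.04,0,-0.12,0,0,0],[-0.06,0,-0.13,0,0,0],[-0.06,0,-0.13,0,0,0],[-0.06,0,-0.13,0,0,0]]';  python3 - <<'E'
from h import *
pt(env.observe()["position"])
c=cap("wrist","wrist9");holes(c,z=43)
E
python3 drive.py '[[-0.04,-0.005,-0.02,0,0,0],[-0.08,-0.015,-0.02,0,0,0],[-0.12,-0.025,-0.02,0,0,0],[-0.16,-0.035,-0.02,0,0,0],[-0.2,-0.045,-0.02,0,0,0],[-0.24,-0.055,-0.02,0,0,0],[-0.28,-0.065,-0.02,0,0,0],[-0.32,-0.075,-0.02,0,0,0]]'; python3 drive.py '[[-0.04,-0.003,0,0,0,-0.48],[-0.08,-0.003,0.03,0,0,-0.528],[-0.089,-0.003,0.065,0,0,-0.528],[-0.089,-0.003,0.095,0,0,-0.528],[-0.089,-0.003,0.095,0,0,-0.528],[-0.089,-0.003,0.095,0,0,-0.528]]';  python3 - <<'E'
from h import *
pt(env.observe()["position"])
s=cap("scene")
hsv=cv2.cvtColor(s["img"],cv2.COLOR_RGB2HSV);m=((hsv[...,1]<60)&(hsv[...,2]>130)).astype(np.uint8);m[:,:136]=0;m[:218]=0;m[:,224:]=0;m[302:]=0
n,l,st,ce=cv2.connectedComponentsWithStats(m)
for i in range(1,n):
  if st[i,4]>60: print(plane(s,[ce[i]],28).round(1),st[i])
E
```

```text
clock: 25.22
position: [620.9, 67.4, 30.2]
ee_rot: [[-0.05, 0.999, 0.002], [0.999, 0.05, 0.001], [0.001, 0.002, -1.0]]
contact_force: [0.0, 0.2, 0.0]
gripper_width: 0.804
finger_force: 0.0
clock: 25.8
position: [624.3, 5.0, 161.6]
ee_rot: [[-0.047, 0.999, 0.004], [0.999, 0.047, -0.0], [-0.0, 0.004, -1.0]]
contact_force: [0.1, 1.2, -0.0]
gripper_width: 0.8
finger_force: 0.0
[624.3, 5.0, 161.6]
one/many [[362.0, 270.0], [260.0, 152.0], [330.0, 141.0], [276.0, 141.0], [362.0, 98.0], [364.0, 89.0], [330.0, 80.0], [275.0, 81.0], [350.0, 74.0], [366.0, 68.0], [240.0, 54.0], [100.0, 45.0]] [[659.0, -21.8, 43.0], [587.9, 54.7, 43.0], [632.2, 63.6, 43.0], [598.4, 61.9, 43.0], [650.5, 90.7, 43.0], [651.1, 95.8, 43.0], [630.5, 99.9, 43.0], [596.7, 98.2, 43.0], [642.2, 104.6, 43.0], [651.4, 108.2, 43.0], [575.5, 112.8, 43.0], [489.2, 115.7, 43.0]]
clock: 26.52
position: [564.3, -316.2, 178.5]
ee_rot: [[-0.053, 0.999, -0.001], [0.999, 0.053, 0.002], [0.002, -0.001, -1.0]]
contact_force: [0.6, 0.4, 1.4]
gripper_width: 0.801
finger_force: 0.0
clock: 27.02
position: [565.2, -402.8, 81.7]
ee_rot: [[-0.183, 0.983, -0.004], [0.983, 0.183, 0.004], [0.005, -0.003, -1.0]]
contact_force: [0.5, 0.0, 0.8]
gripper_width: 0.804
finger_force: 0.0
[565.2, -402.8, 81.7]
[[ 438.  -414.3   28. ]] [147 225   9  18 102]
[[ 566.8 -402.1   28. ]] [149 263  16  23 156]
[[ 658.5 -275.    28. ]] [201 294  23   8 130]
```

View pics/wrist9.png

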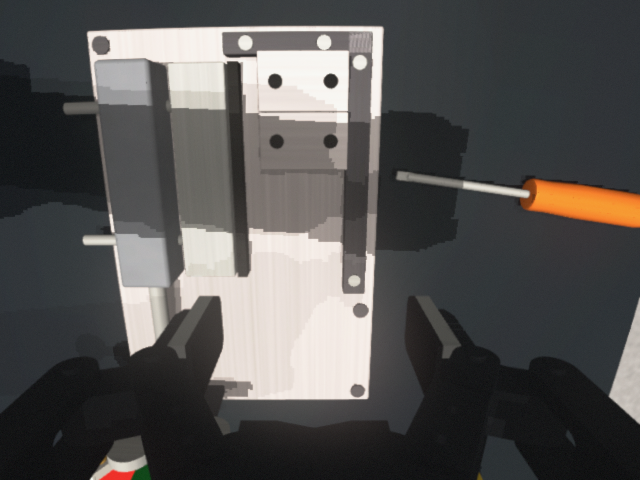

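Run:
```python
from h import *
s=cap("scene");d=cap("side")
cv2.imwrite("pics/c10.png",np.hstack([cv2.resize(s["img"][205:305,130:235],(420,400),interpolation=3),cv2.resize(d["img"][350:445,245:345],(380,400),interpolation=3)])[:,:,::-1])
```

```text
(no output)
```

View pics/c10.png

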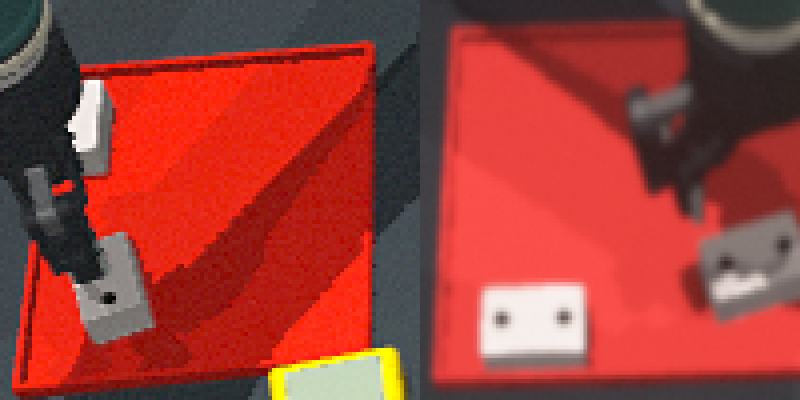

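```bash
python3 drive.py '[[-0.0035,-0.001,0.025,0,0,0],[-0.0035,-0.001,0.045,0,0,0],[-0.0035,-0.001,0.06,0,0,0],[-0.0035,-0.001,0.066,0,0,0],[-0.0035,-0.001,0.066,0,0,0],[-0.0035,-0.001,0.066,0,0,0],[-0.0035,-0.001,0.066,0,0,0]]'
```

```text
clock: 27.75
position: [566.2, -410.0, 20.3]
ee_rot: [[-0.181, 0.983, 0.002], [0.983, 0.181, -0.001], [-0.002, 0.002, -1.0]]
contact_force: [-0.5, -0.4, 0.1]
gripper_width: 0.799
finger_force: 0.0
```

```bash
python3 drive.py '[[0.0025,-0.002,0.0035,0,0,0],[0.0025,-0.002,0.0035,0,0,0],[0.0025,-0.002,0.0035,0,0,0]]'; python3 drive.py '[[0,0,0,0,0,0],[0,0,0,0,0,0],[0,0,0,0,0,0],[0,0,0,0,0,0]]' 0.5;  python3 drive.py '[[0,0,-0.015,0,0,0],[0,0,-0.05,0,0,0],[0,0,-0.085,0,0,0],[0,0,-0.115,0,0,0.48],[0,0,-0.115,0,0,0.528],[0,0,-0.115,0,0,0.528]]'
```

```text
clock: 28.0
position: [562.7, -407.3, 15.5]
ee_rot: [[-0.181, 0.983, 0.0], [0.983, 0.181, -0.0], [-0.0, 0.0, -1.0]]
contact_force: [0.2, -0.9, -0.7]
gripper_width: 0.8
finger_force: 0.0
clock: 28.33
position: [563.3, -407.8, 16.0]
ee_rot: [[-0.181, 0.983, 0.001], [0.984, 0.181, -0.001], [-0.001, 0.001, -1.0]]
contact_force: [0.5, 0.7, 6.6]
gripper_width: 0.634
finger_force: 65.4
clock: 28.83
position: [563.7, -408.0, 133.0]
ee_rot: [[-0.05, 0.999, 0.003], [0.999, 0.05, -0.002], [-0.002, 0.003, -1.0]]
contact_force: [0.2, 0.5, -2.2]
gripper_width: 0.634
finger_force: 64.8
```

Converted, 71 mm is 0.071, 320 mm is 0.32.

```bash
python3 drive.py '[[0.04,0.01,0,0,0,0],[0.08,0.02,-0.01,0,0,0],[0.12,0.03,-0.01,0,0,0],[0.16,0.04,-0.01,0,0,0],[0.2,0.05,-0.01,0,0,0],[0.24,0.06,-0.01,0,0,0],[0.28,0.067,-0.01,0,0,0],[0.32,0.071,-0.01,0,0,0]]'; python3 drive.py '[[0.04,0,0,0,0,0],[0.08,0,0,0,0,0],[0.106,0,0.01,0,0,0],[0.106,0,0.045,0,0,0],[0.106,0,0.075,0,0,0],[0.106,0,0.09,0,0,0],[0.106,0,0.09,0,0,0],[0.106,0,0.09,0,0,0]]'
```

```text
clock: 29.5
position: [616.7, -81.8, 138.5]
ee_rot: [[-0.052, 0.999, -0.003], [0.999, 0.052, 0.0], [0.0, -0.003, -1.0]]
contact_force: [0.7, -0.3, -0.5]
gripper_width: 0.641
finger_force: 64.7
clock: 30.17
position: [610.7, 21.4, 48.4]
ee_rot: [[-0.051, 0.999, -0.004], [0.999, 0.051, -0.001], [-0.0, -0.004, -1.0]]
contact_force: [0.0, -0.1, -1.0]
gripper_width: 0.636
finger_force: 64.6
```

```bash
python3 drive.py '[[0,0,0.008,0,0,0],[0,0,0.015,0,0,0],[0,0,0.019,0,0,0],[0,0,0.02,0,0,0],[0,0,0.02,0,0,0],[0,0,0.02,0,0,0]]'; python3 drive.py '[[0,0.002,0,0,0,0],[0,0.004,0,0,0,0],[0,0.006,0,0,0,0],[0.001,0.006,0,0,0,0],[0.003,0.006,0,0,0,0],[0.005,0.006,0,0,0,0],[0.006,0.006,0,0,0,0],[0.006,0.006,0,0,0,0]]'
```

```text
clock: 30.67
position: [612.7, 21.6, 30.5]
ee_rot: [[-0.05, 0.999, 0.001], [0.999, 0.05, 0.0], [0.0, 0.001, -1.0]]
contact_force: [0.1, 0.9, -1.2]
gripper_width: 0.638
finger_force: 64.7
clock: 31.33
position: [617.5, 26.8, 29.8]
ee_rot: [[-0.049, 0.999, -0.001], [0.999, 0.049, -0.002], [-0.002, -0.001, -1.0]]
contact_force: [-2.8, -3.3, -1.6]
gripper_width: 0.637
finger_force: 64.7
```

Converted, 2 mm is 0.002, 4 mm is 0.004.

```bash
python3 drive.py '[[0,-0.0005,0.001,0,0,0],[0,-0.0005,0.002,0,0,0],[0.001,0.001,0.002,0,0,0],[0.002,0.003,0.002,0,0,0],[0.0025,0.004,0.002,0,0,0],[0.0025,0.004,0.002,0,0,0]]'
```

```text
clock: 31.83
position: [617.6, 26.8, 27.9]
ee_rot: [[-0.048, 0.999, -0.01], [0.999, 0.048, -0.004], [-0.004, -0.01, -1.0]]
contact_force: [-13.4, -8.5, 9.3]
gripper_width: 0.635
finger_force: 65.9
```

```bash
python3 drive.py '[[0,0,0,0,0,0],[0,0,0,0,0,0],[0,0,0,0,0,0]]' 0.8; python3 drive.py '[[0,0,-0.015,0,0,0],[0,0,-0.05,0,0,0],[0,0,-0.09,0,0,0],[-0.04,0,-0.12,0,0,0],[-0.06,0,-0.15,0,0,0],[-0.06,0,-0.15,0,0,0],[-0.06,0,-0.15,0,0,0]]';  python3 - <<'E'
from h import *
pt(env.observe()["position"])
c=cap("wrist","wrist11");holes(c,z=43)
E
python3 drive.py '[[-0.04,-0.01,-0.02,0,0,0],[-0.08,-0.025,-0.04,0,0,0],[-0.12,-0.04,-0.05,0,0,0],[-0.16,-0.055,-0.05,0,0,0],[-0.2,-0.07,-0.05,0,0,0],[-0.24,-0.085,-0.05,0,0,0],[-0.28,-0.1,-0.05,0,0,0],[-0.32,-0.115,-0.05,0,0,0]]'; python3 drive.py '[[-0.035,-0.005,0,0,0,0],[-0.05,-0.01,0,0,0,0],[-0.05,-0.01,0,0,0,0],[-0.05,-0.01,0,0,0,0]]';  python3 - <<'E'
from h import *
pt(env.observe()["position"])
c=cap("wrist","wrist12");holes(c)
E
```

```text
clock: 32.08
position: [623.3, 31.8, 28.8]
ee_rot: [[-0.051, 0.999, 0.003], [0.999, 0.051, 0.001], [0.001, 0.003, -1.0]]
contact_force: [-0.5, -0.3, 0.4]
gripper_width: 0.802
finger_force: 0.0
clock: 32.67
position: [627.5, -31.0, 181.6]
ee_rot: [[-0.047, 0.999, 0.008], [0.999, 0.047, -0.0], [-0.001, 0.008, -1.0]]
contact_force: [-0.7, 1.4, -0.1]
gripper_width: 0.798
finger_force: 0.0
[627.5, -31.0, 181.6]
one/many [[326.0, 140.0], [276.0, 140.0], [260.0, 128.0], [292.0, 112.0], [326.0, 83.0], [275.0, 83.0], [346.0, 74.0], [326.0, 25.0], [273.0, 25.0]] [[634.1, 27.6, 43.0], [600.1, 25.9, 43.0], [589.2, 33.5, 43.0], [610.4, 44.6, 43.0], [632.4, 64.0, 43.0], [598.4, 62.4, 43.0], [644.6, 70.1, 43.0], [630.5, 99.9, 43.0], [596.7, 98.4, 43.0]]
clock: 33.38
position: [531.2, -338.0, 226.4]
ee_rot: [[-0.053, 0.999, -0.001], [0.999, 0.053, 0.002], [0.002, -0.001, -1.0]]
contact_force: [0.3, 0.5, -0.3]
gripper_width: 0.801
finger_force: 0.0
clock: 33.72
position: [523.8, -388.1, 226.1]
ee_rot: [[-0.05, 0.999, -0.002], [0.999, 0.05, 0.002], [0.002, -0.002, -1.0]]
contact_force: [0.1, 0.8, -0.3]
gripper_width: 0.802
finger_force: 0.0
[523.8, -388.1, 226.1]
px [215. 245.] ctr [ 438.6 -425.6   32. ] yaw -0.094 sep 34.0
```

```bash
python3 drive.py '[[-0.01,-0.04,0,0,0,0.4],[-0.03,-0.08,0.01,0,0,0.576],[-0.033,-0.087,0.05,0,0,0.576],[-0.033,-0.087,0.09,0,0,0.576],[-0.033,-0.087,0.13,0,0,0.576],[-0.033,-0.087,0.15,0,0,0.576],[-0.033,-0.087,0.15,0,0,0.576],[-0.033,-0.087,0.15,0,0,0.576]]'
```

```text
clock: 34.43
position: [439.4, -424.1, 77.1]
ee_rot: [[0.091, 0.996, -0.001], [0.996, -0.091, 0.002], [0.002, -0.002, -1.0]]
contact_force: [-0.7, -0.6, 1.2]
gripper_width: 0.801
finger_force: 0.0
```

```bash
python3 drive.py '[[-0.001,-0.001,0.025,0,0,0],[-0.001,-0.001,0.045,0,0,0],[-0.001,-0.001,0.058,0,0,0],[-0.001,-0.001,0.061,0,0,0],[-0.001,-0.001,0.061,0,0,0],[-0.001,-0.001,0.061,0,0,0]]'; python3 drive.py '[[0,0,0,0,0,0],[0,0,0,0,0,0]]'
```

```text
clock: 34.93
position: [438.4, -428.0, 18.6]
ee_rot: [[0.093, 0.996, 0.002], [0.996, -0.093, -0.001], [-0.001, 0.002, -1.0]]
contact_force: [-0.7, -0.5, 0.2]
gripper_width: 0.801
finger_force: 0.0
clock: 35.1
position: [438.0, -428.1, 18.5]
ee_rot: [[0.094, 0.996, 0.002], [0.996, -0.094, -0.001], [-0.001, 0.002, -1.0]]
contact_force: [0.5, -1.5, 0.6]
gripper_width: 0.801
finger_force: 0.0
```

```bash
python3 drive.py '[[0.0025,0.0005,0.0025,0,0,0],[0.0025,0.0005,0.0025,0,0,0],[0.0025,0.0005,0.0025,0,0,0]]'; python3 drive.py '[[0,0,0,0,0,0],[0,0,0,0,0,0],[0,0,0,0,0,0],[0,0,0,0,0,0]]' 0.5;  python3 drive.py '[[0,0,-0.015,0,0,0],[0,0,-0.05,0,0,0],[0,0,-0.085,0,0,0],[0,0,-0.115,0,0,-0.48],[0,0,-0.13,0,0,-0.576],[0,0,-0.13,0,0,-0.576]]'
```

```text
clock: 35.35
position: [438.2, -424.7, 14.7]
ee_rot: [[0.094, 0.996, 0.0], [0.996, -0.094, 0.0], [0.0, 0.0, -1.0]]
contact_force: [0.4, -0.5, 0.6]
gripper_width: 0.799
finger_force: 0.0
clock: 35.68
position: [438.2, -425.0, 15.2]
ee_rot: [[0.094, 0.996, 0.0], [0.996, -0.094, 0.0], [0.0, 0.0, -1.0]]
contact_force: [-1.4, 2.6, 6.5]
gripper_width: 0.638
finger_force: 64.3
clock: 36.18
position: [439.7, -426.9, 148.6]
ee_rot: [[-0.05, 0.999, 0.006], [0.999, 0.05, -0.005], [-0.005, 0.006, -1.0]]
contact_force: [-0.5, -0.8, -0.5]
gripper_width: 0.638
finger_force: 64.0
```

```bash
python3 drive.py '[[0.028,0.028,0,0,0,0],[0.056,0.056,0,0,0,0],[0.084,0.084,0,0,0,0],[0.112,0.112,0,0,0,0],[0.14,0.14,0,0,0,0],[0.17,0.168,0,0,0,0],[0.205,0.188,0,0,0,0],[0.245,0.194,0,0,0,0]]'; python3 drive.py '[[0.04,0.001,0,0,0,0],[0.08,0.002,0,0,0,0],[0.12,0.002,0,0,0,0],[0.156,0.002,0.02,0,0,0],[0.156,0.002,0.06,0,0,0],[0.156,0.002,0.095,0,0,0],[0.156,0.002,0.105,0,0,0],[0.156,0.002,0.105,0,0,0]]'; python3 drive.py '[[0,0,0,0,0,0]]'
```

```text
clock: 36.85
position: [621.5, -169.1, 142.5]
ee_rot: [[-0.049, 0.999, -0.0], [0.999, 0.049, -0.001], [-0.001, -0.0, -1.0]]
contact_force: [1.0, 0.6, -0.7]
gripper_width: 0.638
finger_force: 63.9
clock: 37.52
position: [610.1, -15.1, 35.2]
ee_rot: [[-0.049, 0.999, -0.009], [0.999, 0.049, -0.001], [-0.0, -0.009, -1.0]]
contact_force: [0.8, -0.9, -1.9]
gripper_width: 0.64
finger_force: 64.0
clock: 37.6
position: [613.6, -15.7, 39.2]
ee_rot: [[-0.048, 0.999, -0.001], [0.999, 0.048, -0.001], [-0.001, -0.001, -1.0]]
contact_force: [-0.0, -0.7, -1.4]
gripper_width: 0.639
finger_force: 64.0
```

```bash
python3 drive.py '[[0,0,0.006,0,0,0],[0,0,0.011,0,0,0],[0,0,0.011,0,0,0],[0,0,0.011,0,0,0]]'; python3 drive.py '[[0,0.002,0,0,0,0],[0,0.004,0,0,0,0],[0,0.005,0,0,0,0],[0.001,0.005,0,0,0,0],[0.003,0.005,0,0,0,0],[0.005,0.005,0,0,0,0],[0.006,0.005,0,0,0,0],[0.006,0.005,0,0,0,0]]'
```

```text
clock: 37.93
position: [614.1, -15.0, 29.3]
ee_rot: [[-0.049, 0.999, 0.001], [0.999, 0.049, 0.0], [0.0, 0.001, -1.0]]
contact_force: [-0.5, -0.3, -1.4]
gripper_width: 0.641
finger_force: 64.1
clock: 38.6
position: [618.5, -8.2, 28.7]
ee_rot: [[-0.05, 0.999, 0.0], [0.999, 0.05, -0.0], [-0.0, 0.0, -1.0]]
contact_force: [0.7, -0.5, -0.9]
gripper_width: 0.633
finger_force: 64.1
```

Converted, 2 mm is 0.002, 5 mm is 0.005.

```bash
python3 drive.py '[[0,0,0.001,0,0,0],[0,0,0.002,0,0,0],[0.001,0.001,0.002,0,0,0],[0.002,0.002,0.002,0,0,0],[0.003,0.004,0.002,0,0,0],[0.003,0.005,0.002,0,0,0],[0.003,0.005,0.002,0,0,0]]'
```

```text
clock: 39.18
position: [619.3, -8.1, 26.3]
ee_rot: [[-0.049, 0.999, -0.009], [0.999, 0.049, -0.003], [-0.002, -0.009, -1.0]]
contact_force: [-11.6, -6.0, 8.7]
gripper_width: 0.639
finger_force: 65.2
```

Converted, -3 mm is -0.003, 3 mm is 0.003.

```bash
python3 drive.py '[[0.001,-0.002,-0.001,0,0,0],[0.003,-0.003,-0.001,0,0,0],[0.005,-0.003,-0.001,0,0,0],[0.005,-0.003,-0.001,0,0,0]]'; python3 drive.py '[[0,0.002,0,0,0,0],[0,0.0035,0.0005,0,0,0],[0,0.0035,0.0005,0,0,0]]'; python3 drive.py '[[0,0,0,0,0,0],[0,0,0,0,0,0],[0,0,0,0,0,0]]' 0.8; python3 drive.py '[[0,0,-0.015,0,0,0],[0,0,-0.05,0,0,0],[0,0,-0.09,0,0,0],[-0.04,0,-0.12,0,0,0],[-0.06,0,-0.15,0,0,0],[-0.06,0,-0.15,0,0,0],[-0.06,0,-0.15,0,0,0]]';  python3 - <<'E'
from h import *
pt(env.observe()["position"])
c=cap("wrist","wrist13");holes(c,z=43)
E
```

```text
clock: 39.52
position: [619.1, -8.0, 27.3]
ee_rot: [[-0.047, 0.999, -0.002], [0.999, 0.047, -0.008], [-0.008, -0.002, -1.0]]
contact_force: [-1.1, -15.7, -1.2]
gripper_width: 0.637
finger_force: 64.1
clock: 39.77
position: [619.3, -8.1, 26.4]
ee_rot: [[-0.046, 0.999, -0.009], [0.999, 0.046, -0.008], [-0.007, -0.01, -1.0]]
contact_force: [-10.9, -14.5, 5.6]
gripper_width: 0.632
finger_force: 64.9
clock: 40.02
position: [624.3, 0.6, 27.5]
ee_rot: [[-0.05, 0.999, 0.001], [0.999, 0.05, 0.001], [0.001, 0.001, -1.0]]
contact_force: [-0.4, 0.8, 0.3]
gripper_width: 0.798
finger_force: 0.0
clock: 40.6
position: [628.6, -61.9, 180.4]
ee_rot: [[-0.047, 0.999, 0.007], [0.999, 0.047, -0.0], [-0.001, 0.007, -1.0]]
contact_force: [0.4, 0.3, -0.1]
gripper_width: 0.802
finger_force: 0.0
[628.6, -61.9, 180.4]
one/many [[358.0, 222.0], [260.0, 164.0], [277.0, 148.0], [326.0, 147.0], [260.0, 130.0], [328.0, 92.0], [275.0, 92.0], [258.0, 91.0], [327.0, 33.0], [274.0, 33.0]] [[660.8, -59.2, 43.0], [591.0, -22.0, 43.0], [601.9, -10.2, 43.0], [635.3, -8.2, 43.0], [590.3, 1.0, 43.0], [634.3, 27.6, 43.0], [600.1, 25.9, 43.0], [588.9, 26.1, 43.0], [632.0, 63.8, 43.0], [598.4, 62.2, 43.0]]
```

View pics/wrist13.png

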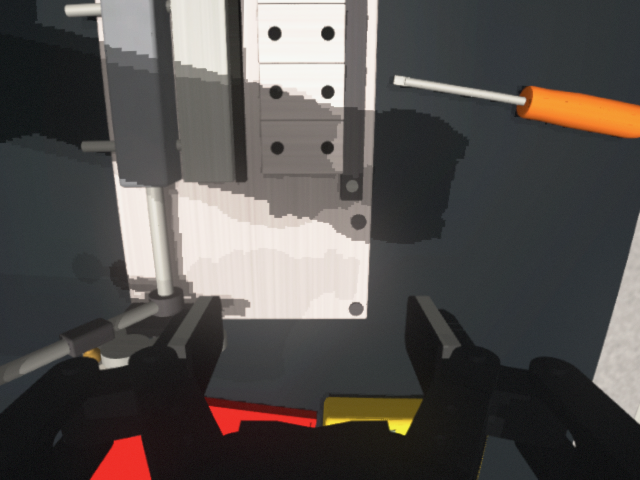

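Converted, -185 mm is -0.185, -70 mm is -0.07.

```bash
python3 drive.py '[[-0.01,-0.035,-0.025,0,0,0],[-0.02,-0.07,-0.025,0,0,0],[-0.035,-0.105,-0.025,0,0,0],[-0.05,-0.14,-0.025,0,0,0],[-0.061,-0.175,-0.025,0,0,0],[-0.061,-0.185,-0.025,0,0,0],[-0.061,-0.185,-0.025,0,0,0],[-0.061,-0.185,-0.025,0,0,0]]' 0.55;python3 drive.py '[[0,0,0,0,0,0]]'
python3 - <<'E'
from h import *
s=cap("scene");d=cap("side")
cv2.imwrite("pics/c14.png",np.hstack([cv2.resize(s["img"][150:250,200:300],(400,400),interpolation=3),cv2.resize(d["img"][230:330,230:330],(400,400),interpolation=3)])[:,:,::-1])
E
```

```text
clock: 41.32
position: [445.1, -128.7, 201.7]
ee_rot: [[-0.052, 0.999, -0.0], [0.999, 0.052, 0.001], [0.001, -0.0, -1.0]]
contact_force: [0.9, -1.0, 0.1]
gripper_width: 0.551
finger_force: 0.0
clock: 41.4
position: [446.1, -128.8, 201.8]
ee_rot: [[-0.053, 0.999, 0.0], [0.999, 0.053, 0.0], [0.0, 0.0, -1.0]]
contact_force: [0.2, 0.5, 0.0]
gripper_width: 0.549
finger_force: 0.0
```

View pics/c14.png

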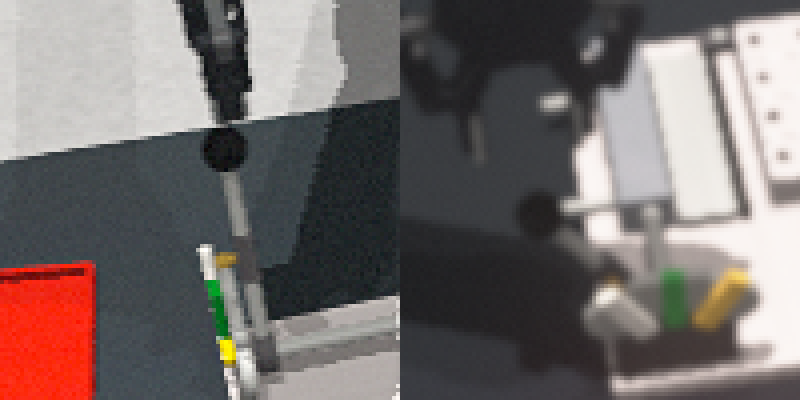

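```bash
python3 drive.py '[[-0.004,0,0.015,0,0,0],[-0.004,0,0.03,0,0,0],[-0.004,0,0.045,0,0,0],[-0.004,0,0.06,0,0,0],[-0.004,0,0.06,0,0,0],[-0.004,0,0.06,0,0,0]]'; python3 drive.py '[[0,0.012,0,0,0,0],[0,0.024,-0.003,0,0,0],[0,0.036,-0.006,0,0,0],[0,0.046,-0.009,0,0,0],[0,0.054,-0.012,0,0,0],[0,0.062,-0.015,0,0,0],[0,0.07,-0.015,0,0,0],[0,0.074,-0.015,0,0,0]]'
```

```text
clock: 42.0
position: [445.2, -133.8, 141.5]
ee_rot: [[-0.051, 0.999, -0.002], [0.999, 0.051, 0.0], [0.0, -0.002, -1.0]]
contact_force: [0.1, -0.6, -0.1]
gripper_width: 0.549
finger_force: 0.0
clock: 42.67
position: [521.1, -130.4, 158.2]
ee_rot: [[-0.051, 0.999, 0.003], [0.999, 0.051, -0.0], [-0.001, 0.003, -1.0]]
contact_force: [0.7, 0.3, -1.0]
gripper_width: 0.554
finger_force: 0.0
```

Converted, -90 mm is -0.09, 80 mm is 0.08.

```bash
python3 drive.py '[[0,-0.004,0,0,0,0],[0,-0.004,-0.03,0,0,0],[0,-0.004,-0.07,0,0,0],[0,-0.004,-0.09,0,0,0],[0.02,0.03,-0.09,0,0,0],[0.04,0.06,-0.09,0,0,0],[0.06,0.08,-0.09,0,0,0],[0.06,0.08,-0.09,0,0,0]]' ; python3 drive.py '[[0,0,0,0,0,0],[0,0,0,0,0,0]]'
python3 - <<'E'
from h import *
pt(env.observe()["position"])
s=cap("scene","s15");d=cap("side","d15");c=cap("wrist","w15");holes(c,z=43)
for n,k,x,y in(("s",s,235,190),("d",d,275,255)):
    w=40;i=k["img"][y:y+w,x:x+w].astype(int);m=(i.max(2)<45).astype(np.uint8)
    nn,l,st,ce=cv2.connectedComponentsWithStats(m)
    print(n,[((ce[j]+[x,y]).round(1).tolist(),st[j].tolist()) for j in range(1,nn) if st[j,4]>15])
a=np.hstack([cv2.resize(s["img"][150:250,395:495],(400,300),interpolation=3),cv2.resize(d["img"][220:340,255:375],(400,300),interpolation=3)])
b=cv2.resize(c["img"][0:240],(800,300))
cv2.imwrite("pics/c15.png",np.vstack([a,b])[:,:,::-1])
E
```

```text
clock: 43.33
position: [599.1, -60.2, 246.9]
ee_rot: [[-0.058, 0.998, 0.002], [0.998, 0.058, 0.003], [0.003, 0.002, -1.0]]
contact_force: [0.2, 0.7, -0.7]
gripper_width: 0.553
finger_force: 0.0
clock: 43.5
position: [595.1, -67.2, 246.8]
ee_rot: [[-0.05, 0.999, -0.001], [0.999, 0.05, -0.001], [-0.001, -0.001, -1.0]]
contact_force: [-0.4, -0.8, -1.2]
gripper_width: 0.546
finger_force: 0.0
[595.1, -67.2, 246.8]
one/many [[388.0, 200.0], [298.0, 139.0], [366.0, 137.0], [325.0, 137.0], [296.0, 108.0], [286.0, 99.0], [368.0, 92.0], [326.0, 92.0], [369.0, 45.0], [326.0, 45.0]] [[659.4, -60.7, 43.0], [579.1, -12.8, 43.0], [635.8, -8.3, 43.0], [601.7, -10.2, 43.0], [576.8, 12.6, 43.0], [567.6, 18.9, 43.0], [634.2, 28.0, 43.0], [600.2, 26.2, 43.0], [632.6, 63.8, 43.0], [598.4, 62.0, 43.0]]
s [([260.1, 203.2], [20, 7, 11, 12, 83])]
d []
```

View pics/c15.png

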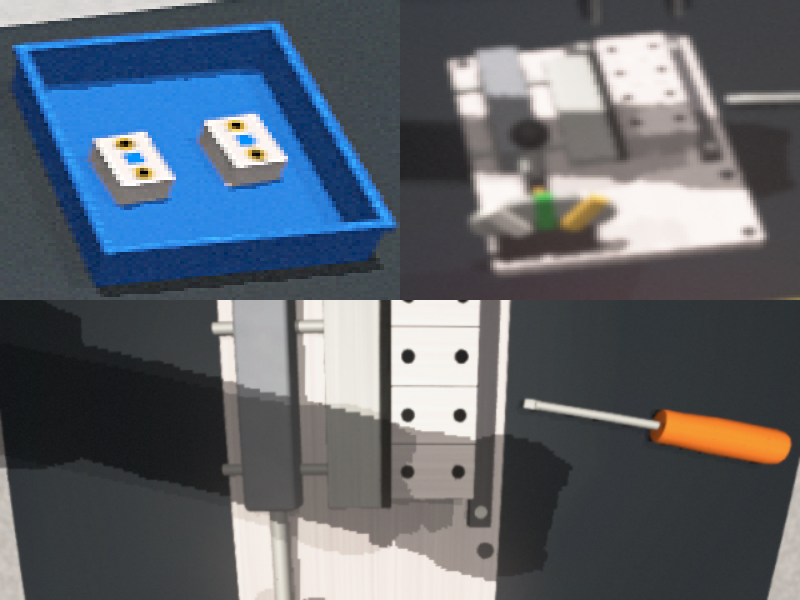

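```bash
python3 -c "
from plant import env
print(env.sign_off())"
```

```text
the job is handed in; nothing more can be done
None
```

The job is handed in: both finished blocks are in the blue bin, and all four plain blocks are in a row against the fences. The lever is in the green notch with the jaw on the blocks, and I did not touch the screwdriver, multimeter or insert box.

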